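# Clear the charging cradle

## Robot

A 6-joint arm with a two-finger parallel gripper is mounted at the origin on the work surface; the furniture and walls round the work are solid. World frame = base frame: x ahead of the robot, y to its left, z up, the work surface at z = 0. Lengths are in m, angles in degrees, forces in N, time in s.
With the tool pointing down it reaches from about 0.35 to 0.875 m from the base axis. Payload 4.2 kg.
Tool frame: the origin (TCP) lies on the centre line of the jaws, within the pads' length; the fingertips stand r.tip_extent ahead of it and the grasp point (between the pads) lies 11 mm behind it (r.tip_extent is the distance from the TCP to the fingertips, in m); z points along the fingers, y is the line along which they close (so a half turn about z gives the same grasp; the last joint's range is limited). The gripper opens to 87 mm and grips with 3 to 60 N. Pads are 19 mm wide; open, the fingers measure 117 mm over their backs; the gripper's body (75 mm by 190 mm) begins 51 mm behind the grasp point.
Start: joints at [89.015, 22.042, 0.453, 0, -68.411, -14.817], TCP at [0.17, 0.601, 0.198] pointing down, gripper open.
Joint ranges: [-179.83, 179.83], [-69.29, 118.12], [-61.27, 80.66], [-181.25, 117.63], [-171.15, -9.14], [-177.46, 177.46]. Speed limits (degrees/s): [159.86, 159.86, 180, 180, 180, 180].

## Interface

Orientations are given as a 3x3 rotation matrix whose columns are the frame's x, y, z axes.
In Python, from station import r gives the robot as it stands.
- The arm moves only by the shell command python3 -m jog 'ROWS'. ROWS is text: rows parted by semicolons, each of 5 numbers parted by spaces: the opening, from 0 (shut) to 1 (fully open), then the shift along the world's x, y, z in mm, then the turn about the world's z in degrees. In form: hand dx dy dz roll; .... A call has 1 to 5 rows; each row shifts and turns the commanded pose from where the row before left it; what a row does not reach is not made up. A row lasts 1/8 s, in which the tool goes at most 62.5 mm and 10.7 degrees, less where a joint would pass 70% of its speed; a pose out of reach is approached as far as the arm can. A call is refused whole if a number of a shift passes 62.5 or a number of a turn 10.7, either way. A call with a gripper value outside its range is refused whole. The fingers move at their own pace and stop on an object; the grip force is fixed at half the most. Time passes only in rows, so rows that do not move let the fingers close. It gives the time, the measured TCP pose, the force, the opening and the grip force at its end, in the units of the state.
- r.sense(): the state, without advancing time (a new reading comes with each control period).
- r.capture(name): name is "side" or "top" or "wrist"; returns a dict with "pixels" (420x560x3 uint8, red, green, blue), "fovy" (degrees; the focal length in pixels is half the picture's height over the tangent of half this angle, whatever the lens; pixels are square), "cx", "cy" (the principal point, pixels), "origin" and "orientation" of the camera in the world; the wrist camera has in their place "T_tool_cam" (4x4, takes a point from camera to tool coordinates, whose origin is the TCP and whose axes are the flange's). Camera axes: x right, y down, z forward; pixel columns grow to the right and rows downward; lengths in m; the calibration is good to about 2 mm. A picture is of the moment at which its call begins: read the wrist's pose just before it. There is no depth.
- r.finish_job(): hands the job in; it is judged then, once.
The state is a dict: "time_s": time; "joints": joint angles; "joint_velocities": joint speeds; "effort": joint torques, N m; "tcp_pos": TCP position; "ee_rot": TCP orientation; "wrist_force": force on the tool from outside, world axes, zero at the start; "moment": the same for the moment, N m; "gripper_width": opening from 0.0 (shut) to 1.0 (fully open); "gripper_force": force on a finger pad.
Only numpy, scipy, OpenCV 4.12 (cv2) and the standard library are available. Lean on these libraries where they do the work, as an engineer would, in place of code of your own. Each camera call takes 0.05 s, during which the arm holds its last target. There are 200 camera calls.

## Task

The two battery packs in the charging cradle are full. Clear them one at a time: press the pack's ejector slide all the way so that it pushes the pack out of its bay, draw the pack out, and lay it gently, flat and upright, fully down in the free slot of the storage rack for its length (long packs in the long rack, short ones in the short rack); put the first pack away before you eject the second. Leave the dust blank in its bay, and leave the stored packs and the things standing about undisturbed.

Things in the scene. Friction and masses are not known exactly. Their poses are not given: they have to be found in the camera images.
- cradle: grey and white three-bay charging cradle, fixed, 158 (x) x 178 (y) x 50 mm. Origin: centre of underside, z up, -x out of the open front. Bays along x at y = -54, 0, +54 mm, 38 mm wide, floor 10 mm above the bench, mouth at x = -79; a deck 50 mm up covers them but for 16 mm wide slots. Seated packs' rear ends are at x = +55: a long pack ends almost flush with the mouth, a short one 32 mm inside
- pack_long: black battery pack with a grey ribbed end cap, 132 mm long, 36 wide, 34 high, about 0.16 kg, seated in a cradle bay where a spring catch (6 to 8 N) holds it. Origin: middle of the lower edge of its rear (brass contact) end; from there it runs 132 mm along its -x to the grey capped front end; z up
- pack_short: black battery pack with a grey ribbed end cap, 102 mm long, 36 wide, 34 high, about 0.16 kg, seated in a cradle bay where a spring catch (6 to 8 N) holds it. Origin: middle of the lower edge of its rear (brass contact) end; from there it runs 102 mm along its -x to the grey capped front end; z up
- pack_long_mid (a point): middle of the long pack's underside
- pack_short_mid (a point): middle of the short pack's underside
- bay_blank: grey dust blank in the third bay: an 8 mm thick, 129 mm long slab with an upright front plate 34 mm wide and 32 mm high; no contacts, no ejection needed. Origin: middle of its lower rear edge, as for the packs
- rack_long: low aluminium storage rack, fixed, 152 (x) x 120 mm (y), with two slots along its x for the long packs, each 142 mm long and 44 mm wide, at y = +33 mm (free) and y = -33 mm (taken). Slot floor 4 mm, tops of the 5 mm walls 14 mm above the bench. Origin: centre of its underside, z up
- rack_short: low aluminium storage rack, fixed, 122 (x) x 120 mm (y), with two slots along its x for the short packs, each 112 mm long and 44 mm wide, at y = +33 mm (free) and y = -33 mm (taken). Slot floor 4 mm, tops of the 5 mm walls 14 mm above the bench. Origin: centre of its underside, z up
- rack_long_slot (a point): centre of the floor of the long rack's free slot (axes as the rack's)
- rack_short_slot (a point): centre of the floor of the short rack's free slot (axes as the rack's)
- stored_long: the same black pack, 132 mm long, already lying in the taken slot of rack_long; stays there. Origin: middle of the lower edge of its contact end.
- stored_short: the same black pack, 102 mm long, already lying in the taken slot of rack_short; stays there. Origin: middle of the lower edge of its contact end.
- ejector_1 (a joint): ejector slide of the bay at cradle y = -54 mm: 0 at rest, 0.075 m fully pressed towards the mouth (cradle -x); a spring (2 N rising to 7 N) returns it. It pushes the pack out ahead of it
- ejector_1_tab (a point): middle of the rear face of that slide's thumb tab, the face to press on. The black tab is 26 mm wide (y), 14 mm thick (x) and stands on the deck, from 51 to 73 mm above the bench; this point is 62 mm up, and moves with the slide
- ejector_2 (a joint): ejector slide of the bay at cradle y = +0 mm: 0 at rest, 0.075 m fully pressed towards the mouth (cradle -x); a spring (2 N rising to 7 N) returns it. It pushes the pack out ahead of it
- ejector_2_tab (a point): middle of the rear face of that slide's thumb tab, the face to press on. The black tab is 26 mm wide (y), 14 mm thick (x) and stands on the deck, from 51 to 73 mm above the bench; this point is 62 mm up, and moves with the slide
- ejector_3 (a joint): ejector slide of the bay at cradle y = +54 mm: 0 at rest, 0.075 m fully pressed towards the mouth (cradle -x); a spring (2 N rising to 7 N) returns it. It pushes the pack out ahead of it
- ejector_3_tab (a point): middle of the rear face of that slide's thumb tab, the face to press on. The black tab is 26 mm wide (y), 14 mm thick (x) and stands on the deck, from 51 to 73 mm above the bench; this point is 62 mm up, and moves with the slide
- dropper_bottle: small upright bottle, 33 mm across, 102 mm high; a bystander. Origin: centre of its underside
- multimeter: hand multimeter lying flat, 142 x 68 x 39 mm; a bystander. Origin: centre of its underside
- solder_reel: solder reel standing on its end, 59 mm across, 36 mm high; a bystander. Origin: centre of its underside
- post: steel optical post on a 32 mm foot, 82 mm high; a bystander. Origin: centre of its underside
- mirror_mount: black mirror mount on a foot, 37 x 50 x 74 mm; a bystander. Origin: centre of its underside
- green_bin: green open-fronted bin standing fixed behind the racks, 200 (x) x 210 mm (y), its sides up to 150 mm high: an obstacle when carrying. Origin: centre of its underside
There are look-alikes about, which are no part of the job. What is shaped like the pack_short but blue is not meant.

How it is judged (in metres and radians):
On the way, in this order (a step that is already met when the one before it is completed fails the run):
1. one pack has been pushed out of its bay by that bay's ejector slide, pressed home (64 of 75 mm or more) (((x of pack_long_mid in the frame of cradle between -0.125 and -0.07 m and ((value of joint ejector_1 above 0.064 m and y of pack_long_mid in the frame of cradle between -0.064 and -0.044 m) or (value of joint ejector_2 above 0.064 m and y of pack_long_mid in the frame of cradle between -0.01 and 0.01 m) or (value of joint ejector_3 above 0.064 m and y of pack_long_mid in the frame of cradle between 0.044 and 0.064 m))) or (x of pack_short_mid in the frame of cradle between -0.125 and -0.055 m and ((value of joint ejector_1 above 0.064 m and y of pack_short_mid in the frame of cradle between -0.064 and -0.044 m) or (value of joint ejector_2 above 0.064 m and y of pack_short_mid in the frame of cradle between -0.01 and 0.01 m) or (value of joint ejector_3 above 0.064 m and y of pack_short_mid in the frame of cradle between 0.044 and 0.064 m))))), for 0.05 s.
2. that pack, and so one of the two, lies in the free slot of the rack for its length (((horizontal distance between pack_long_mid and rack_long_slot below 0.008 m and z of pack_long_mid in the frame of rack_long_slot between -0.003 and 0.003 m and angle between pack_long's own z axis and vertical below 0.07 rad and angle between the x axis of pack_long and the x axis of rack_long, either way round below 0.1 rad) or (horizontal distance between pack_short_mid and rack_short_slot below 0.008 m and z of pack_short_mid in the frame of rack_short_slot between -0.003 and 0.003 m and angle between pack_short's own z axis and vertical below 0.07 rad and angle between the x axis of pack_short and the x axis of rack_short, either way round below 0.1 rad))), for 0.2 s.
3. with the first pack stored, the other pack has been pushed out by its ejector slide ((((horizontal distance between pack_long_mid and rack_long_slot below 0.008 m and z of pack_long_mid in the frame of rack_long_slot between -0.003 and 0.003 m and angle between pack_long's own z axis and vertical below 0.07 rad and angle between the x axis of pack_long and the x axis of rack_long, either way round below 0.1 rad) and (x of pack_short_mid in the frame of cradle between -0.125 and -0.055 m and ((value of joint ejector_1 above 0.064 m and y of pack_short_mid in the frame of cradle between -0.064 and -0.044 m) or (value of joint ejector_2 above 0.064 m and y of pack_short_mid in the frame of cradle between -0.01 and 0.01 m) or (value of joint ejector_3 above 0.064 m and y of pack_short_mid in the frame of cradle between 0.044 and 0.064 m)))) or ((horizontal distance between pack_short_mid and rack_short_slot below 0.008 m and z of pack_short_mid in the frame of rack_short_slot between -0.003 and 0.003 m and angle between pack_short's own z axis and vertical below 0.07 rad and angle between the x axis of pack_short and the x axis of rack_short, either way round below 0.1 rad) and (x of pack_long_mid in the frame of cradle between -0.125 and -0.07 m and ((value of joint ejector_1 above 0.064 m and y of pack_long_mid in the frame of cradle between -0.064 and -0.044 m) or (value of joint ejector_2 above 0.064 m and y of pack_long_mid in the frame of cradle between -0.01 and 0.01 m) or (value of joint ejector_3 above 0.064 m and y of pack_long_mid in the frame of cradle between 0.044 and 0.064 m)))))), for 0.05 s.
At the end, for the whole second after the job is handed in: Each pack lies in the free slot of the rack for its length: within 8 mm of the slot centre, on the floor to 3 mm, upright within 4 degrees, in line within 6 degrees, at rest; all ejector slides back within 6 mm of rest; the blank within 15 mm of its start (horizontal distance between pack_long_mid and rack_long_slot below 0.008 m and z of pack_long_mid in the frame of rack_long_slot between -0.003 and 0.003 m and angle between each of pack_long, pack_short's own z axis and vertical below 0.07 rad and angle between the x axis of pack_long and the x axis of rack_long, either way round below 0.1 rad and horizontal distance between pack_short_mid and rack_short_slot below 0.008 m and z of pack_short_mid in the frame of rack_short_slot between -0.003 and 0.003 m and angle between the x axis of pack_short and the x axis of rack_short, either way round below 0.1 rad and value of joint each of ejector_1, ejector_2, ejector_3 below 0.006 m and linear speed of each of pack_long, pack_short below 0.02 m/s and distance of bay_blank from where it was at the start of the episode below 0.015 m); the robot touches nothing.
It fails at once if the dust blank is pushed out (15 mm) (distance of bay_blank from where it was at the start of the episode above 0.015 m).
It fails at once if a stored pack is displaced by more than 12 mm (distance of any of stored_long, stored_short from where it was at the start of the episode above 0.012 m).
It fails at once if a pack is dropped into its slot instead of being laid down (it nears the slot floor faster than 0.6 m/s) ((linear speed of pack_long above 0.6 m/s and horizontal distance between pack_long_mid and rack_long_slot below 0.05 m and height (world z) of pack_long_mid below 0.045 m) or (linear speed of pack_short above 0.6 m/s and horizontal distance between pack_short_mid and rack_short_slot below 0.05 m and height (world z) of pack_short_mid below 0.045 m)).
It fails at once if a thing standing about is moved by more than 30 mm or the bottle is knocked over (distance of any of dropper_bottle, multimeter, solder_reel, post, mirror_mount from where it was at the start of the episode above 0.03 m or angle between dropper_bottle's own z axis and vertical above 0.5 rad).
It also fails if it takes over 72 s, if anything falls off the work surface, if the arm or the gripper's body presses on something with over 40 N, if the wrist force passes 120 N, or if a joint passes its speed limit or range.

## Working session

There is one attempt and no reset: what is moved stays moved. The work goes in short steps, Python scripts to look and compute and a shell command to move; the robot and the scene stay as the last step left them, time stands still between calls to the robot, and variables do not carry over. Pictures are saved under pics/ and viewed, at most 10 in all, crops included, and the job is handed in when it is done.

```bash
mkdir -p pics; ls; cat > h.py <<'E'
import numpy as np, cv2, json
from station import r
def snap(n,f):
    s=r.sense(); d=r.capture(n)
    cv2.imwrite(f'pics/{f}.png',d['pixels'][:,:,::-1])
    if n=='wrist':
        T=np.eye(4);T[:3,:3]=s['ee_rot'];T[:3,3]=s['tcp_pos'];T=T@np.array(d['T_tool_cam'])
        R,o=T[:3,:3],T[:3,3]
    else: R,o=np.array(d['orientation']),np.array(d['origin'])
    c=dict(R=R.tolist(),o=o.tolist(),f=210/np.tan(np.radians(d['fovy'])/2),cx=d['cx'],cy=d['cy'])
    json.dump(c,open(f'pics/{f}.json','w')); return d
def cam(f):
    c=json.load(open(f'pics/{f}.json'));c['R']=np.array(c['R']);c['o']=np.array(c['o']);return c
def ray(f,u,v):
    c=cam(f);return c['o'],c['R']@np.array([(u-c['cx'])/c['f'],(v-c['cy'])/c['f'],1])
def onz(f,u,v,z):
    o,d=ray(f,u,v);return o+d*(z-o[2])/d[2]
def tri(*obs):
    A=np.zeros((3,3));b=np.zeros(3);
    for f,u,v in obs:
        o,d=ray(f,u,v);d=d/np.linalg.norm(d);P=np.eye(3)-np.outer(d,d);A+=P;b+=P@o
    p=np.linalg.solve(A,b);res=[]
    for f,u,v in obs:
        o,d=ray(f,u,v);d=d/np.linalg.norm(d);res.append(np.linalg.norm((np.eye(3)-np.outer(d,d))@(p-o)))
    return p,max(res)
def proj(f,p):
    c=cam(f);q=c['R'].T@(np.array(p)-c['o']);return c['f']*q[0]/q[2]+c['cx'],c['f']*q[1]/q[2]+c['cy']
E
python3 - <<'E'
from h import *
print(r.tip_extent)
for n in('top','side','wrist'):
    snap(n,n+'0');c=cam(n+'0');print(n,c['o'].round(3),c['R'].round(3).tolist(),round(c['f'],1),c['cx'],c['cy'])
s=r.sense();print(s['ee_rot'],s['wrist_force'],s['time_s'],s['gripper_width'])
E
```

```text
pics
0.008
top [ 0.208 -0.031  1.63 ] [[-0.023, -0.98, 0.196], [-1.0, 0.024, 0.002], [-0.006, -0.196, -0.981]] 477.3 280.8859865844532 210.89598686038
side [0.498 0.898 0.687] [[-0.999, -0.037, 0.018], [-0.035, 0.541, -0.84], [0.021, -0.84, -0.542]] 402.1 280.0719391889319 210.84678799463146
wrist [0.241 0.581 0.383] [[-0.272, -0.926, -0.26], [-0.962, 0.263, 0.072], [0.001, 0.27, -0.963]] 309.3 280.3224394171687 207.33571020667114
[[ 9.62185488e-01 -2.72394840e-01 -3.71066394e-04]
 [-2.72395080e-01 -9.62184142e-01 -1.61133023e-03]
 [ 8.18838411e-05  1.65147523e-03 -9.99998633e-01]] [-0.16126735  0.24104376 -1.02763618] 0.15 0.996692444930153
```

View pics/top0.png

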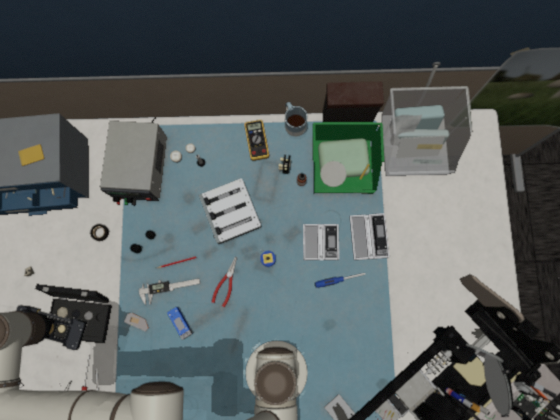

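View pics/side0.png

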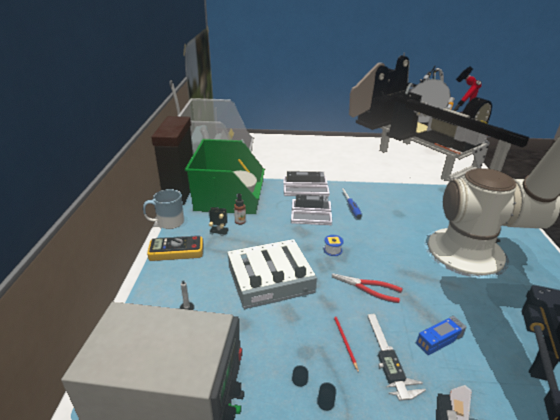

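Top view: the cradle is at about (231,211), with racks at (321,242) and (370,237), the reel at (268,259), the bottle at (302,180) and the bin at (346,158). The side view shows the cradle at (272,271), with its tabs towards the rear left. I'll enlarge both.

```bash
python3 - <<'E'
from h import *
for n,u,v,z in [('cradle',231,211,.05),('rackS',321,242,.01),('rackL',370,237,.01),('bottle',302,180,.05),('bin',346,158,.15),('reel',268,259,.036)]:
    print(n,onz('top0',u,v,z).round(3))
def mk(f,a):
    x,y,w,h,k=a;i=cv2.imread(f'pics/{f}.png')[y:y+h,x:x+w];return cv2.resize(i,None,fx=k,fy=k,interpolation=cv2.INTER_CUBIC)
a=mk('top0',(190,170,210,100,3.8));b=mk('side0',(215,160,130,150,4))
cv2.imwrite('pics/c1.png',a)
cv2.imwrite('pics/c2.png',b)
print(a.shape,b.shape)
E
```

```text
cradle [0.529 0.14  0.05 ]
rackS [ 0.421 -0.163  0.01 ]
rackL [ 0.434 -0.331  0.01 ]
bottle [ 0.631 -0.103  0.05 ]
bin [ 0.674 -0.243  0.15 ]
reel [0.365 0.018 0.036]
(380, 798, 3) (600, 520, 3)
```

View pics/c1.png

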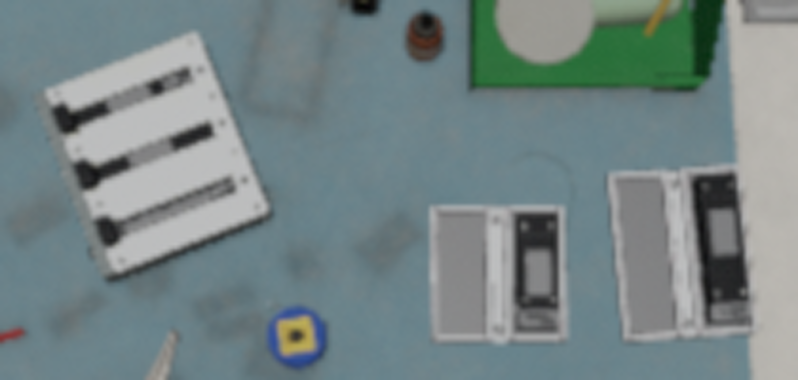

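View pics/wrist0.png

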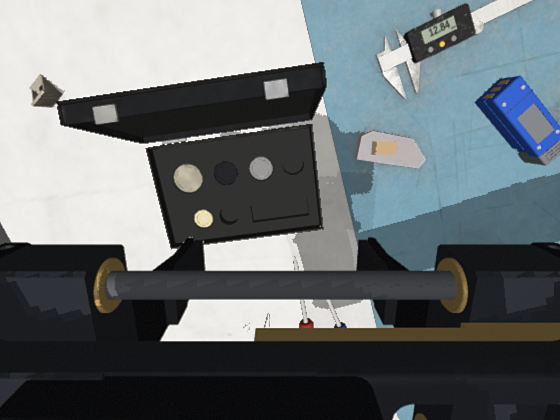

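The crop shows the cradle's tabs on its left (+y) side, at (65,118), (88,175) and (108,232), so its front faces world -y. The racks' free slots are the left ones. The wrist view shows nothing of the task. Next I bring the wrist camera over the work.

```bash
python3 -m jog '1 35 -56 12 -6.7;1 35 -56 12 -6.7;1 35 -56 12 -6.7;1 35 -56 12 -6.7;1 35 -56 12 -6.7'; python3 -m jog '1 35 -56 12 -6.7;1 35 -56 12 -6.7;1 35 -56 12 -6.7;1 0 0 0 0;1 0 0 0 0'
python3 - <<'E'
from h import *
snap('wrist','w1');c=cam('w1');print(c['o'].round(3),c['R'].round(3).tolist());s=r.sense();print(s['tcp_pos'],s['joints'],s['wrist_force'])
i=cv2.imread('pics/w1.png');cv2.imwrite('pics/w1v.png',cv2.resize(i,(800,600),interpolation=cv2.INTER_CUBIC))
E
```

```text
time_s: 0.78
tcp_pos: [0.3337, 0.3387, 0.2543]
ee_rot: [[0.65, -0.76, 0.0], [-0.76, -0.65, -0.0], [0.0, 0.0, -1.0]]
wrist_force: [0.4, 0.1, -0.9]
gripper_width: 1.001
gripper_force: 0.0
time_s: 1.4
tcp_pos: [0.4306, 0.184, 0.2871]
ee_rot: [[0.351, -0.936, -0.001], [-0.936, -0.351, -0.0], [-0.0, 0.001, -1.0]]
wrist_force: [0.3, -0.0, -0.3]
gripper_width: 0.999
gripper_force: 0.0
[0.456 0.115 0.473] [[-0.936, -0.338, -0.096], [-0.351, 0.902, 0.253], [0.001, 0.27, -0.963]]
[0.43034767 0.18456784 0.28704172] [ 4.31461709e+01  3.28832780e+00 -1.13487491e+01 -2.94166127e-02
 -7.54127352e+01 -2.24867118e+01] [-0.3252002   0.88831152 -0.13459258]
```

View pics/w1v.png

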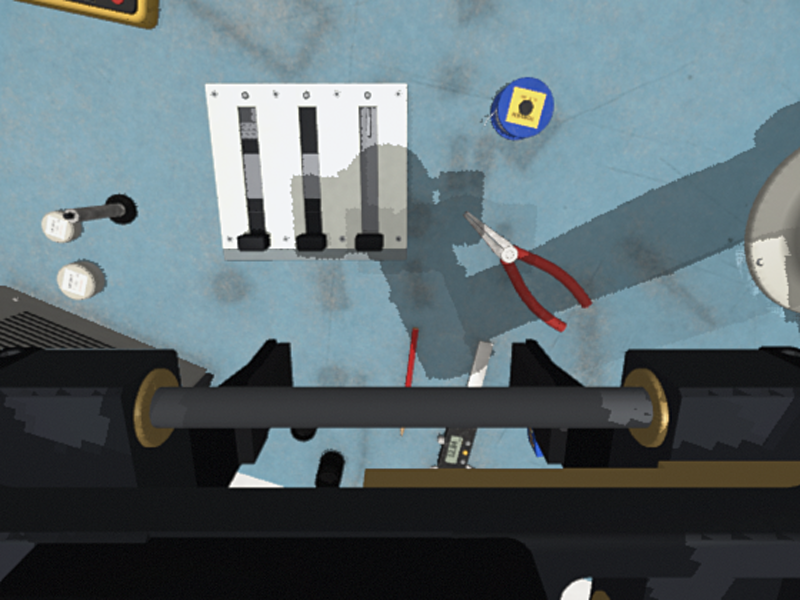

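The wrist view shows the cradle deck with its front at the top, corners at (205,83), (408,83), (406,249) and (223,248). Bay 1, on the left, shows the ribbed cap of the **short** pack at y≈130. Bay 2 is black throughout, so it holds the **long** pack. Bay 3 is the blank. The tabs are at (253,241), (311,241) and (369,241). Next I view the racks from two places.

```bash
python3 -m jog '1 -5 -60 8 0;1 -5 -60 8 0;1 -5 -60 8 0;1 -5 -60 5 0;1 -5 -60 5 0'; python3 -m jog '1 0 -30 0 0;1 0 0 0 0;1 0 0 0 0'
python3 - <<'E'
from h import *
snap('wrist','w2');s=r.sense();print(s['tcp_pos'],s['time_s'])
E
python3 -m jog '1 60 -30 -10 0;1 0 0 0 0;1 0 0 0 0'
python3 - <<'E'
from h import *
snap('wrist','w3');s=r.sense();print(s['tcp_pos'],s['time_s'])
a=cv2.imread('pics/w2.png')[:250];b=cv2.imread('pics/w3.png')[:250]
cv2.imwrite('pics/w23.png',cv2.resize(np.vstack([a,b]),None,fx=1.2,fy=1.2,interpolation=cv2.INTER_CUBIC))
E
```

```text
time_s: 2.08
tcp_pos: [0.4056, -0.1159, 0.3217]
ee_rot: [[0.356, -0.935, 0.0], [-0.935, -0.356, 0.0], [-0.0, -0.001, -1.0]]
wrist_force: [0.8, 0.1, -0.6]
gripper_width: 0.998
gripper_force: 0.0
time_s: 2.45
tcp_pos: [0.4061, -0.1445, 0.3212]
ee_rot: [[0.354, -0.935, -0.001], [-0.935, -0.354, 0.0], [-0.001, 0.001, -1.0]]
wrist_force: [1.2, 0.5, 0.4]
gripper_width: 0.999
gripper_force: 0.0
[ 0.40612219 -0.14440983  0.32130621] 2.5
time_s: 2.88
tcp_pos: [0.4614, -0.1724, 0.3118]
ee_rot: [[0.353, -0.935, -0.002], [-0.935, -0.353, 0.0], [-0.001, 0.001, -1.0]]
wrist_force: [0.1, 0.9, -0.3]
gripper_width: 1.003
gripper_force: 0.0
[ 0.46109321 -0.17245476  0.31255882] 2.925
```

View pics/w23.png

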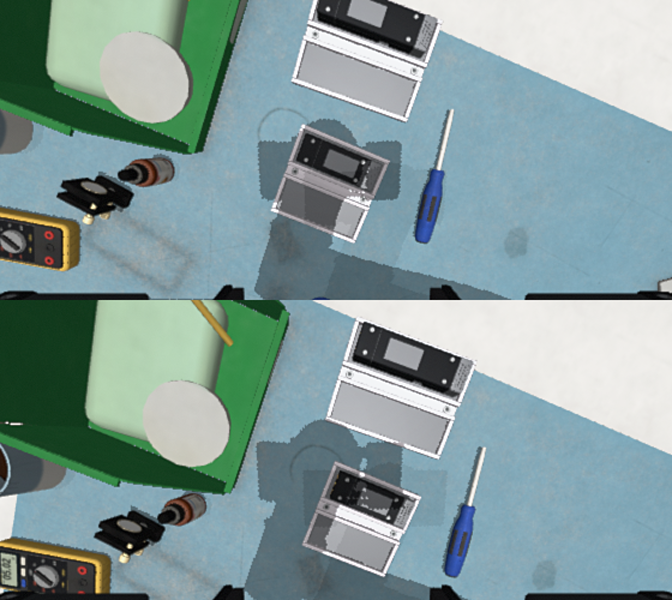

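The upper half is w2 and the lower half is w3. The long rack's free slot lies between about (295,65) and (415,120) in w2. The short rack's corners are (304,125), (390,157), (355,243) and (272,212) in w2. Both free slots are empty. I now fit the poses over all the views.

```bash
cat > fit.py <<'E'
from h import *
from scipy.optimize import least_squares
def fit(obs,g):  # obs: (view,u,v,(lx,ly,dz)); params x,y,z,yaw
    def P(p,l):
        c,s=np.cos(p[3]),np.sin(p[3]);return [p[0]+c*l[0]-s*l[1],p[1]+s*l[0]+c*l[1],p[2]+l[2]]
    def res(p): return np.concatenate([(np.array(proj(f,P(p,l)))-[u,v]) for f,u,v,l in obs])
    q=least_squares(res,g,loss='soft_l1');print(q.x.round(4),np.degrees(q.x[3]).round(2),'res',res(q.x).reshape(-1,2).round(1).tolist());return q.x
E
python3 - <<'E'
from fit import *
k=1/1.2
def two(lst):
    o=[]
    for f,u,v,l in lst:o.append((f,u*k,(v-(300 if f=='w3' else 0))*k,l))
    return o
S=[(.061,.06,0),(.061,-.06,0),(-.061,-.06,0),(-.061,.06,0)]
L=[(.076,.06,0),(.076,-.06,0),(-.076,-.06,0),(-.076,.06,0)]
# image left = world +x ; up = -y
print('rackS');fit(two([('w2',304,125,S[1]),('w2',390,157,S[2]),('w2',355,243,S[3]),('w2',272,212,S[0]),('w3',335,461,S[1]),('w3',421,493,S[2]),('w3',387,577,S[3]),('w3',303,547,S[0])]),[.42,-.16,.014,0])
print('rackL');fit(two([('w2',292,82,L[0]),('w2',410,121,L[3]),('w2',440,20,L[2]),('w3',352,318,L[1]),('w3',477,360,L[2]),('w3',444,458,L[3]),('w3',328,417,L[0])]),[.434,-.33,.014,0])
k=.7
D=[(-.079,-.089,0),(-.079,.089,0),(.079,.089,0),(.079,-.089,0)]
o=[('w1',u*k,v*k,l) for (u,v),l in zip([(205,83),(408,83),(406,249),(223,248)],D)]
t=[('top0',190+u/3.8,170+v/3.8,l) for (u,v),l in zip([(195,33),(270,213),(110,278),(45,90)],D)]
print('cradle w1');fit(o,[.53,.14,.05,1.93]);print('both');p=fit(o+t,[.53,.14,.05,1.93])
print('tabs z=.073',[onz('w1',u*k,236*k,.073).round(4) for u in(253,311,369)])
R=np.array([[np.cos(p[3]),-np.sin(p[3])],[np.sin(p[3]),np.cos(p[3])]])
print([(R.T@(onz('w1',u*k,v*k,.073)[:2]-p[:2])).round(4) for u in(253,311,369) for v in (234,)])
E
```

```text
rackS
[ 0.4207 -0.1616  0.0122  0.0048] 0.28 res [[-2.3, -0.9], [0.2, 1.4], [1.4, -0.4], [0.2, -0.0], [-0.8, 0.3], [0.6, 1.5], [-0.4, -0.8], [0.3, -0.4]]
rackL
[ 0.4357 -0.3283  0.0071  0.0645] 3.69 res [[1.0, 0.8], [-1.4, -0.1], [2.4, -0.7], [3.5, -0.4], [-0.3, -0.4], [-3.2, -0.1], [-1.0, 3.6]]
cradle w1
[0.5356 0.1441 0.0378 1.9217] 110.1 res [[1.8, -2.6], [-1.6, -1.4], [-1.5, 3.9], [1.4, 3.6]]
both
[0.5357 0.1431 0.0327 1.921 ] 110.07 res [[3.6, -2.7], [-1.4, -1.4], [-1.3, 2.7], [2.8, 2.3], [1.8, -0.4], [0.4, -0.5], [-1.2, -0.7], [-1.8, 0.9]]
tabs z=.073 [array([0.5613, 0.2138, 0.073 ]), array([0.5121, 0.1954, 0.073 ]), array([0.463, 0.177, 0.073])]
[array([ 0.0559, -0.0482]), array([0.0554, 0.0042]), array([0.055 , 0.0566])]
```

```bash
cat > quad.py <<'E'
from fit import *
def quad(f,u,v,sat=50,close=9):
    i=cv2.imread(f'pics/{f}.png');h=cv2.cvtColor(i,cv2.COLOR_BGR2HSV)
    m=((h[:,:,1]<sat)|(i.max(2)<45)).astype(np.uint8)
    m=cv2.morphologyEx(m,cv2.MORPH_OPEN,np.ones((3,3)))
    n,l=cv2.connectedComponents(m,connectivity=4);k=l[int(v)-1:int(v)+2,int(u)-1:int(u)+2].max()
    c,_=cv2.findContours((l==k).astype(np.uint8),cv2.RETR_EXTERNAL,cv2.CHAIN_APPROX_NONE)
    c=max(c,key=cv2.contourArea);hull=cv2.convexHull(c)
    a=cv2.contourArea(hull)
    q=cv2.approxPolyN(hull,4,ensure_convex=True).reshape(-1,2)
    return a,q
E
python3 - <<'E'
from quad import *
for f,u,v in [('w2',350/1.2,95/1.2),('w2',357/1.2,222/1.2),('w3',390/1.2,123/1.2),('w3',365/1.2,252/1.2),('w1',.7*280,.7*100)]:
    for s in (40,55,70):
        a,q=quad(f,u,v,s);print(f,s,a,q.tolist())
i=cv2.imread('pics/w1.png');print(i[165:190,155].tolist())
E
```

```text
w2 40 30676.5 [[559, 0], [559, 108], [234, 98], [260, 0]]
w2 55 30715.5 [[559, 0], [559, 108], [233, 98], [260, 0]]
w2 70 225121.0 [[559, 0], [559, 419], [0, 419], [0, 0]]
w2 40 5955.0 [[325, 133], [295, 203], [225, 175], [251, 102]]
w2 55 6064.0 [[325, 133], [295, 203], [224, 176], [251, 101]]
w2 70 225121.0 [[559, 0], [559, 419], [0, 419], [0, 0]]
w3 40 36632.5 [[559, 0], [559, 128], [274, 134], [262, 0]]
w3 55 36709.0 [[559, 0], [559, 128], [274, 134], [261, 0]]
w3 70 220298.0 [[559, 0], [559, 419], [0, 419], [0, 0]]
w3 40 5776.5 [[351, 163], [320, 231], [250, 204], [279, 133]]
w3 55 5869.5 [[352, 163], [320, 232], [249, 204], [278, 133]]
w3 70 220298.0 [[559, 0], [559, 419], [0, 419], [0, 0]]
w1 40 16685.5 [[285, 58], [285, 181], [156, 181], [142, 58]]
w1 55 18277.5 [[302, 182], [148, 182], [143, 57], [284, 54]]
w1 70 210929.0 [[373, 0], [691, 419], [0, 419], [0, 0]]
[[216, 218, 205], [214, 215, 202], [209, 209, 197], [205, 201, 185], [203, 199, 182], [200, 195, 175], [197, 193, 174], [196, 191, 170], [191, 183, 159], [178, 165, 135], [174, 161, 132], [172, 160, 133], [172, 161, 132], [173, 162, 133], [173, 161, 133], [174, 162, 134], [173, 163, 137], [171, 162, 138], [171, 160, 131], [167, 157, 131], [165, 156, 134], [165, 157, 132], [162, 154, 128], [161, 154, 132], [160, 151, 130]]
```

```bash
python3 - <<'E'
from quad import *
S=[(.061,.06,0),(.061,-.06,0),(-.061,-.06,0),(-.061,.06,0)]
def ob(f,q,l): return [(f,a+.0,b+.0,x) for (a,b),x in zip(q,l)]
print('S');fit(ob('w2',[(224.5,175.5),(251,101.5),(325,133),(295,203)],S)+ob('w3',[(249.5,204),(278.5,133),(351.5,163),(320,231.5)],S),[.42,-.16,.014,0])
D=[(-.079,-.089,0),(-.079,.089,0),(.079,.089,0),(.079,-.089,0)]
fit(ob('w1',[(143,58),(285.5,58),(284.5,181.5),(156.5,181.5)],D),[.53,.14,.05,1.93])
a=cv2.imread('pics/w2.png')[0:110,235:375];b=cv2.imread('pics/w3.png')[5:145,265:405]
cv2.imwrite('pics/z.png',np.vstack([cv2.resize(a,None,fx=2.2,fy=2.2,interpolation=cv2.INTER_CUBIC),cv2.resize(b,None,fx=2.2,fy=2.2,interpolation=cv2.INTER_CUBIC)]))
E
```

```text
S
[ 0.4231 -0.1621  0.0184 -0.0233] -1.34 res [[-0.3, -0.4], [-0.3, -0.0], [0.0, -0.0], [-0.2, -0.1], [1.0, 0.3], [-0.0, 0.1], [0.1, 0.5], [0.0, -0.3]]
[0.5326 0.147  0.0481 1.9287] 110.51 res [[0.2, -0.3], [-0.4, -0.1], [-0.0, 0.3], [0.2, 0.2]]
```

View pics/z.png

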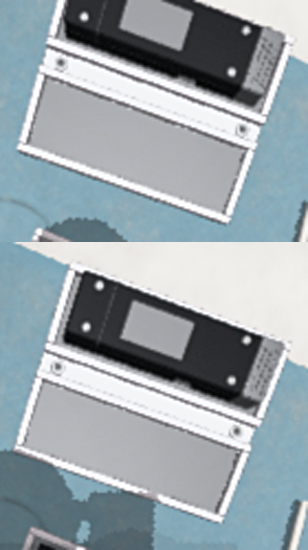

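Zoom of the long rack. In w2 (top), the free-slot side's outer corners are (17,150) and (228,223), and the far right corner is (296,42). In w3 they are (15,449), (222,521), (70,264) and (290,346).

```bash
python3 - <<'E'
from quad import *
L=[(.076,.06,0),(.076,-.06,0),(-.076,-.06,0),(-.076,.06,0)]
ob=[('w3',271.8,99.1,L[0]),('w3',365.9,131.8,L[3]),('w3',296.8,15,L[1]),('w3',396.8,52.3,L[2]),('w2',242.7,68.2,L[0]),('w2',338.6,101.4,L[3]),('w2',369.5,19.1,L[2])]
p=fit(ob,[.434,-.33,.014,0])
def w(p,l): c,s=np.cos(p[3]),np.sin(p[3]);return np.round([p[0]+c*l[0]-s*l[1],p[1]+s*l[0]+c*l[1]],4)
print('slotL',w(p,(0,.033)));print('slotS',w([.4231,-.1621,0,-.0233],(0,.033)))
C=[.5326,.147,0,1.9287]
for l in [(-.1,0),(-.1,-.054),(.11,0),(.11,-.054),(.07,0),(.0,0)]:print(l,w(C,l))
# tabs from w1: rear top edge / front top edge row
for u in(253,311,369):
  for v in(234,250):
    q=onz('w1',u*.7,v*.7,.073 if v==234 else .051);c,s=np.cos(C[3]),np.sin(C[3]);d=q[:2]-C[:2];print(u,v,np.round([c*d[0]+s*d[1],-s*d[0]+c*d[1]],4))
E
```

```text
[ 0.4358 -0.3279  0.0045  0.0417] 2.39 res [[-0.1, 0.8], [-0.9, 0.7], [1.0, -0.5], [-0.1, -0.5], [1.1, -0.1], [-0.0, 0.4], [-0.7, -0.7]]
slotL [ 0.4344 -0.2949]
slotS [ 0.4239 -0.1291]
(-0.1, 0) [0.5676 0.0533]
(-0.1, -0.054) [0.6182 0.0723]
(0.11, 0) [0.4941 0.25  ]
(0.11, -0.054) [0.5446 0.2689]
(0.07, 0) [0.5081 0.2126]
(0.0, 0) [0.5326 0.147 ]
253 234 [ 0.0507 -0.0501]
253 250 [ 0.0691 -0.0588]
311 234 [0.0507 0.0023]
311 250 [ 0.069  -0.0029]
369 234 [0.0506 0.0547]
369 250 [0.069  0.0529]
```

```bash
python3 -m jog '0 5 58 -10 0;0 5 58 -20 0;0 5 58 -20 0;0 5 58 -20 0;0 5 58 -25 0'; python3 -m jog '0 5 58 -30 0;0 8 50 -30 0;0 0 0 0 0'
```

```text
time_s: 3.55
tcp_pos: [0.4856, 0.1183, 0.2193]
ee_rot: [[0.354, -0.935, 0.004], [-0.935, -0.354, 0.002], [-0.001, -0.005, -1.0]]
wrist_force: [1.5, -0.7, 0.6]
gripper_width: 0.518
gripper_force: 0.0
time_s: 3.92
tcp_pos: [0.4971, 0.2237, 0.1575]
ee_rot: [[0.356, -0.934, -0.002], [-0.934, -0.356, -0.001], [0.0, 0.003, -1.0]]
wrist_force: [-0.3, 0.6, 0.7]
gripper_width: 0.174
gripper_force: 0.0
```

```bash
python3 -m jog '0 2 14 0 0;0 0 0 0 0'
python3 - <<'E'
from quad import *
snap('wrist','w4');s=r.sense();print(s['tcp_pos'],s['gripper_width'])
for sat in(40,50):print(quad('w4',*proj('w4',(.5326+.027*.94-.35*.03,.147+.027*.35+.03*.94,.05)),sat))
D=[(-.079,-.089,0),(-.079,.089,0),(.079,.089,0),(.079,-.089,0)]
c,s=np.cos(1.9287),np.sin(1.9287)
print([np.round(proj('w4',(.5326+c*l[0]-s*l[1],.147+s*l[0]+c*l[1],.05))).tolist() for l in D])
i=cv2.imread('pics/w4.png');cv2.imwrite('pics/w4v.png',cv2.resize(i,(800,600)))
E
```

```text
time_s: 4.18
tcp_pos: [0.5014, 0.2359, 0.1608]
ee_rot: [[0.352, -0.936, 0.003], [-0.936, -0.352, 0.002], [-0.001, -0.003, -1.0]]
wrist_force: [-0.4, -0.3, 0.8]
gripper_width: 0.016
gripper_force: 0.0
[0.50120936 0.23522391 0.1605116 ] 0.01118485033645785
(35892.0, array([[388,   0],
       [375, 182],
       [191, 182],
       [176,   0]], dtype=int32))
(36961.5, array([[387,   0],
       [381, 186],
       [188, 182],
       [176,   0]], dtype=int32))
[[176.0, -4.0], [390.0, -3.0], [374.0, 183.0], [191.0, 182.0]]
```

View pics/w4v.png

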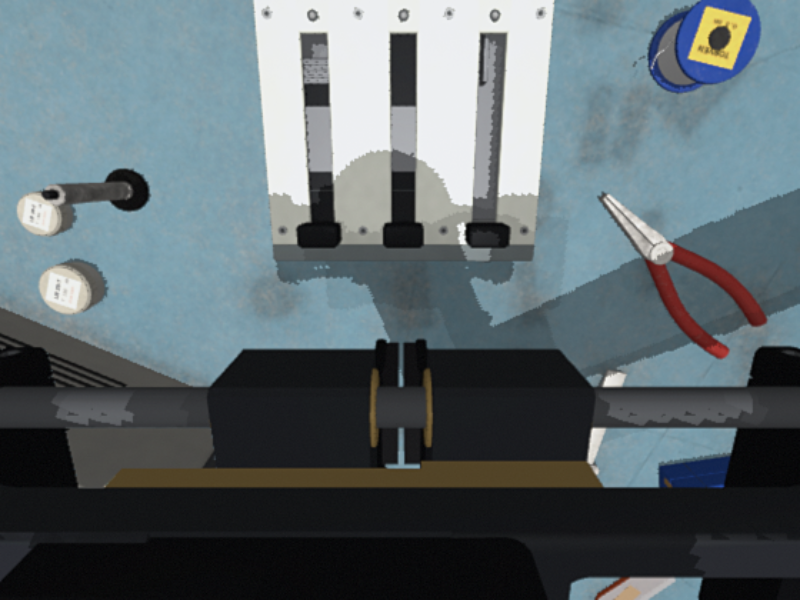

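Cradle pose confirmed within 1 px: the tab 2 rear edge is at row 247, columns 383–423, with the closed fingers lined up at column 402. I lower the fingers behind tab 2 and press.

```bash
python3 -m jog '0 0 0 -49 0;0 0 0 -49 0;0 0 0 0 0'; python3 -m jog '0 4.2 -11.2 0 0;0 4.2 -11.2 0 0;0 4.2 -11.2 0 0;0 4.2 -11.2 0 0'
```

```text
time_s: 4.6
tcp_pos: [0.4987, 0.2325, 0.0586]
ee_rot: [[0.35, -0.937, -0.006], [-0.937, -0.35, -0.005], [0.002, 0.007, -1.0]]
wrist_force: [0.0, -0.1, 0.7]
gripper_width: 0.007
gripper_force: 0.0
time_s: 5.1
tcp_pos: [0.5184, 0.1895, 0.0619]
ee_rot: [[0.351, -0.936, 0.001], [-0.936, -0.351, 0.001], [-0.0, -0.002, -1.0]]
wrist_force: [-0.1, -0.9, 0.4]
gripper_width: 0.005
gripper_force: 0.0
```

```bash
python3 - <<'E'
from quad import *
snap('wrist','w5');d=snap('side','s5');s=r.sense();print(s['tcp_pos'],s['wrist_force'],proj('s5',s['tcp_pos']))
a=cv2.imread('pics/w5.png')[0:330,100:460]
b=cv2.imread('pics/s5.png')[200:320,200:340]
cv2.imwrite('pics/z5.png',np.hstack([cv2.resize(a,(430,394)),cv2.resize(b,(370,394))]))
E
```

```text
[0.51811804 0.18906434 0.06136425] [-0.169386    0.66145527  0.02730217] (np.float64(276.3464192699271), np.float64(271.88408147693906))
```

View pics/z5.png

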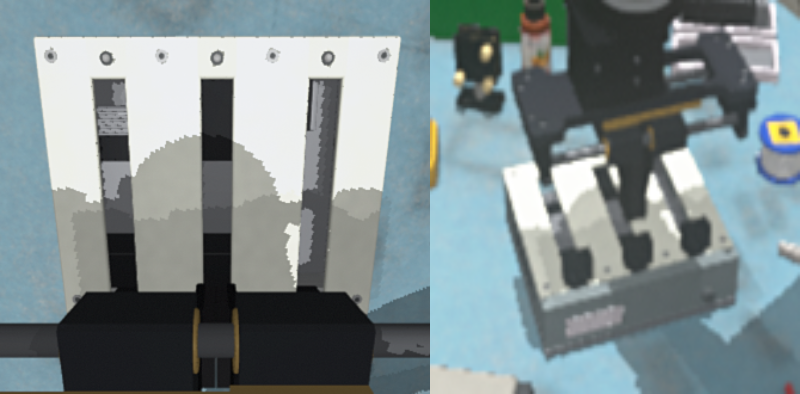

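```bash
python3 - <<'E'
from quad import *
C=[.5326,.147,0,1.9287]
def cr(q): c,s=np.cos(C[3]),np.sin(C[3]);d=q[:2]-C[:2];return np.round([c*d[0]+s*d[1],-s*d[0]+c*d[1]],4)
for y in (-.054,0,.054):
  for x,z in((.079,.0),(.079,.05),(.066,.051),(.066,.073),(.052,.073),(-.079,.05)):
    c,s=np.cos(C[3]),np.sin(C[3]);print(y,x,z,np.round(proj('s5',(C[0]+c*x-s*y,C[1]+s*x+c*y,z)),1))
a=cv2.imread('pics/side0.png')[240:310,225:320];b=cv2.imread('pics/s5.png')[240:310,225:320]
cv2.imwrite('pics/z6.png',np.hstack([cv2.resize(a,None,fx=4.2,fy=4.2,interpolation=cv2.INTER_CUBIC),cv2.resize(b,None,fx=4.2,fy=4.2,interpolation=cv2.INTER_CUBIC)]))
E
```

```text
-0.054 0.079 0.0 [258.8 306.2]
-0.054 0.079 0.05 [258.6 290.3]
-0.054 0.066 0.051 [257.  286.1]
-0.054 0.066 0.073 [256.9 278.8]
-0.054 0.052 0.073 [255.2 274.7]
-0.054 -0.079 0.05 [241.5 248.3]
0 0.079 0.0 [281.  301.1]
0 0.079 0.05 [281.5 285.3]
0 0.066 0.051 [279.7 281.2]
0 0.066 0.073 [279.9 274. ]
0 0.052 0.073 [277.9 270. ]
0 -0.079 0.05 [261.9 244.6]
0.054 0.079 0.0 [302.5 296.2]
0.054 0.079 0.05 [303.6 280.5]
0.054 0.066 0.051 [301.6 276.5]
0.054 0.066 0.073 [302.1 269.3]
0.054 0.052 0.073 [299.9 265.5]
0.054 -0.079 0.05 [281.7 240.9]
```

View pics/z6.png

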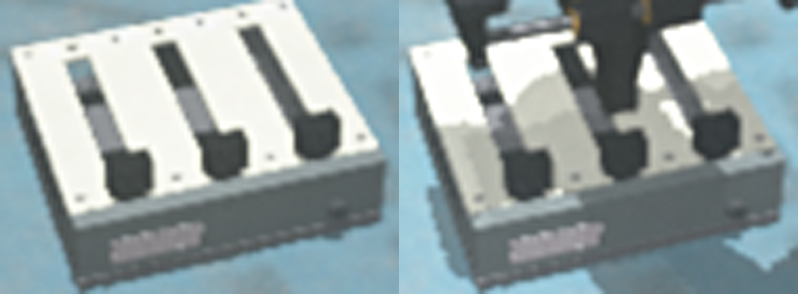

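```bash
python3 - <<'E'
from quad import *
s=r.sense();R=np.array(s['ee_rot']);t=np.array(s['tcp_pos'])
for x in(.01,0,-.01):
  for z in(.008,-.02,-.04): print(x,z,'w5 800-scale',np.round(np.array(proj('w5',t+R@[x,0,z]))/.7),'s5',np.round(proj('s5',t+R@[x,0,z]),1))
i=cv2.imread('pics/s5.png');g=i[255:285,277].tolist();print(list(zip(range(255,285),g)))
E
```

```text
0.01 0.008 w5 800-scale [400. 314.] s5 [275.  271.7]
0.01 -0.02 w5 800-scale [400. 336.] s5 [275.2 262.6]
0.01 -0.04 w5 800-scale [400. 356.] s5 [275.3 255.9]
0 0.008 w5 800-scale [400. 335.] s5 [276.3 274.5]
0 -0.02 w5 800-scale [400. 359.] s5 [276.5 265.3]
0 -0.04 w5 800-scale [400. 382.] s5 [276.6 258.5]
-0.01 0.008 w5 800-scale [400. 355.] s5 [277.6 277.3]
-0.01 -0.02 w5 800-scale [400. 381.] s5 [277.9 268. ]
-0.01 -0.04 w5 800-scale [400. 406.] s5 [278.  261.3]
[(255, [64, 64, 60]), (256, [62, 63, 59]), (257, [64, 64, 61]), (258, [64, 66, 62]), (259, [66, 66, 62]), (260, [63, 63, 59]), (261, [64, 65, 61]), (262, [63, 65, 60]), (263, [65, 65, 61]), (264, [63, 64, 60]), (265, [62, 62, 58]), (266, [86, 88, 85]), (267, [155, 165, 163]), (268, [177, 190, 188]), (269, [175, 186, 184]), (270, [152, 161, 159]), (271, [99, 103, 101]), (272, [63, 64, 59]), (273, [63, 63, 58]), (274, [64, 64, 59]), (275, [65, 64, 59]), (276, [64, 64, 58]), (277, [64, 64, 58]), (278, [63, 63, 57]), (279, [65, 65, 59]), (280, [64, 64, 59]), (281, [61, 59, 55]), (282, [65, 65, 59]), (283, [103, 101, 92]), (284, [118, 116, 108])]
```

Left half is side0, right half is now. Tab 2 has not moved, and the closed fingers end at about (618,110), above the tab. The tips therefore sit about 22–30 mm higher than tip_extent suggests. The wrist views agree, with the tip edge at row 340 instead of 314. I back off behind the cradle, lower and measure numerically.

```bash
python3 -m jog '0 -9.5 25 0 0;0 -9.5 25 0 0;0 0 0 -25 0;0 0 0 0 0'
python3 - <<'E'
from quad import *
snap('side','s6');s=r.sense();R=np.array(s['ee_rot']);t=np.array(s['tcp_pos']);print(t,s['wrist_force'])
a=cv2.imread('pics/side0.png').astype(int);b=cv2.imread('pics/s6.png').astype(int)
u,v=proj('s6',t);print('tcp',u,v)
for z in(.008,-.01,-.02,-.03):print(z,np.round(proj('s6',t+R@[-.009,0,z]),1))
m=b.max(2)<80
for c in range(int(u)-8,int(u)+9,2):
    col=m[:,c];print(c,''.join('#' if x else '.' for x in col[240:310]))
E
```

```text
time_s: 5.7
tcp_pos: [0.4972, 0.2396, 0.0345]
ee_rot: [[0.352, -0.936, -0.003], [-0.936, -0.352, -0.003], [0.001, 0.004, -1.0]]
wrist_force: [-0.2, 0.0, 0.2]
gripper_width: 0.005
gripper_force: 0.0
[0.49826111 0.24000359 0.03558098] [0.53946306 0.35133681 0.62215174]
tcp 284.0074808478002 296.02848969596766
0.008 [285.2 301.4]
-0.01 [285.4 295.6]
-0.02 [285.6 292.3]
-0.03 [285.7 288.9]
276 #######################...###......########...........................
278 #######################...###.#############...........................
280 ######################....#######################.....................
282 ######################...############################.................
284 #####################....############################.................
286 #####################...############################..................
288 #####################...############################..................
290 ####################...####...#####################...................
292 ####################..###......####...................................
```

```bash
python3 -m jog '0 4.2 -11.2 0 0;0 4.2 -11.2 0 0'; python3 -m jog '0 2.8 -7.5 0 0;0 2.8 -7.5 0 0'
```

```text
time_s: 6.0
tcp_pos: [0.5079, 0.2175, 0.0369]
ee_rot: [[0.351, -0.936, 0.001], [-0.936, -0.351, 0.002], [-0.001, -0.002, -1.0]]
wrist_force: [-4.7, 8.6, 1.5]
gripper_width: 0.005
gripper_force: 4.5
time_s: 6.25
tcp_pos: [0.5132, 0.2035, 0.0369]
ee_rot: [[0.351, -0.936, 0.001], [-0.936, -0.351, 0.003], [-0.002, -0.002, -1.0]]
wrist_force: [-4.7, 5.9, 2.4]
gripper_width: 0.005
gripper_force: 3.3
```

```bash
python3 -m jog '0 4.2 -11.2 0 0;0 4.2 -11.2 0 0;0 4.2 -11.2 0 0;0 4.2 -11.2 0 0'; python3 -m jog '0 2.8 -7.5 0 0;0 1 -2.8 0 0'
```

```text
time_s: 6.75
tcp_pos: [0.5298, 0.1595, 0.0369]
ee_rot: [[0.351, -0.936, 0.002], [-0.936, -0.351, 0.004], [-0.003, -0.003, -1.0]]
wrist_force: [-5.4, 9.6, 2.5]
gripper_width: 0.012
gripper_force: 5.6
time_s: 7.0
tcp_pos: [0.5336, 0.1495, 0.0369]
ee_rot: [[0.35, -0.937, 0.002], [-0.937, -0.35, 0.004], [-0.004, -0.003, -1.0]]
wrist_force: [-5.2, 10.6, 2.7]
gripper_width: 0.005
gripper_force: 6.1
```

```bash
python3 -m jog '0 0.8 -2 0 0;0 0.8 -2 0 0'
python3 - <<'E'
from quad import *
snap('top','t7');snap('side','s7')
# pack front protrusion: sample along bay axis in front of the mouth at z=.044
C=[.5326,.147,0,1.9287];c,s=np.cos(C[3]),np.sin(C[3])
for f in('top0','t7','side0','s7'):
  i=cv2.imread(f'pics/{f}.png').astype(int);o=''
  for x in range(-60,-200,-4):
    u,v=proj(f,(C[0]+c*x/1000,C[1]+s*x/1000,.044));o+=f'{x}:{i[int(round(v)),int(round(u))].tolist()} ' if x<-72 else ''
  print(f,o)
print(r.sense()['tcp_pos'],r.sense()['wrist_force'])
E
```

```text
time_s: 7.25
tcp_pos: [0.5341, 0.1482, 0.037]
ee_rot: [[0.35, -0.937, 0.001], [-0.937, -0.35, 0.008], [-0.007, -0.004, -1.0]]
wrist_force: [-14.3, 24.4, 6.3]
gripper_width: 0.005
gripper_force: 13.8
top0 -76:[183, 183, 181] -80:[153, 152, 148] -84:[121, 116, 98] -88:[128, 122, 102] -92:[128, 123, 105] -96:[127, 122, 103] -100:[120, 115, 99] -104:[118, 115, 99] -108:[119, 115, 99] -112:[118, 115, 101] -116:[121, 117, 102] -120:[125, 121, 104] -124:[125, 120, 103] -128:[127, 123, 105] -132:[128, 123, 107] -136:[129, 125, 110] -140:[128, 125, 110] -144:[125, 121, 105] -148:[124, 120, 105] -152:[120, 117, 104] -156:[118, 115, 101] -160:[117, 114, 103] -164:[120, 117, 104] -168:[124, 122, 107] -172:[128, 124, 108] -176:[129, 125, 108] -180:[132, 127, 108] -184:[134, 129, 110] -188:[134, 128, 111] -192:[136, 132, 114] -196:[136, 131, 111] 
t7 -76:[168, 169, 169] -80:[159, 160, 159] -84:[133, 133, 132] -88:[132, 131, 131] -92:[130, 129, 129] -96:[112, 111, 111] -100:[44, 43, 41] -104:[40, 40, 39] -108:[41, 41, 38] -112:[41, 40, 40] -116:[39, 38, 37] -120:[40, 39, 40] -124:[40, 38, 37] -128:
[... 955 characters left out ...]
89, 174, 136] -192:[189, 174, 136] -196:[189, 174, 135] 
s7 -76:[86, 88, 85] -80:[56, 55, 50] -84:[73, 84, 88] -88:[62, 89, 103] -92:[82, 112, 129] -96:[82, 112, 129] -100:[113, 141, 158] -104:[150, 152, 154] -108:[75, 94, 104] -112:[59, 61, 58] -116:[60, 60, 55] -120:[59, 59, 54] -124:[59, 59, 54] -128:[59, 59, 54] -132:[61, 61, 56] -136:[59, 59, 55] -140:[61, 60, 55] -144:[62, 61, 56] -148:[59, 58, 55] -152:[59, 60, 55] -156:[53, 53, 50] -160:[51, 52, 48] -164:[53, 54, 50] -168:[52, 53, 49] -172:[51, 52, 49] -176:[51, 52, 48] -180:[49, 51, 46] -184:[49, 52, 48] -188:[49, 51, 47] -192:[49, 51, 47] -196:[48, 50, 45] 
[0.53409683 0.14830928 0.03699553] [-10.69815954  19.18777173   5.04506278]
```

The slide is at its stop at 24 N, and the top view shows the pack's front at cradle x≈-152, as expected. Next I back off with the slide, lift and go over the pack.

```bash
python3 -m jog '0 -4 11 0 0;0 -5 14 0 0;0 -5 14 10 0;0 0 0 50 0;0.7 16 -44 10 0'; python3 -m jog '0.7 16 -44 0 0;0.7 14 -40 0 0;0.7 0 0 0 0'
python3 - <<'E'
from quad import *
C=[.5326,.147];c,s=np.cos(1.9287),np.sin(1.9287)
q=np.array(r.sense()['tcp_pos']);d=q[:2]-C;print(np.round([c*d[0]+s*d[1],-s*d[0]+c*d[1]],4))
for f in('wrist','side'):snap(f,f+'8')
L=[(.132,.018)]
# pack outline at z=.044: sample lines across pack (cradle y) at x=-110,-130 in wrist view
i=cv2.imread('pics/wrist8.png').astype(int).max(2)
def W(x,y,z):return (C[0]+c*x-s*y,C[1]+s*x+c*y,z)
for x in(-.14,-.125,-.11,-.09):
  o=''
  for y in range(-28,29,1):
    u,v=proj('wrist8',W(x,y/1000,.044));u,v=int(round(u)),int(round(v));o+= '%4d'%i[v,u] if 0<=v<420 and 0<=u<560 else ' out'
  print(x,o)
o=''
for x in range(-100,-175,-2):
    u,v=proj('wrist8',W(x/1000,0,.044));u,v=int(round(u)),int(round(v));o+='%d:%d '%(x,i[v,u]) if 0<=v<420 else ''
print(o)
E
```

```text
time_s: 7.98
tcp_pos: [0.5396, 0.1408, 0.1107]
ee_rot: [[0.357, -0.934, 0.008], [-0.934, -0.357, 0.003], [0.0, -0.008, -1.0]]
wrist_force: [0.1, 0.7, -0.9]
gripper_width: 0.056
gripper_force: 0.0
time_s: 8.35
tcp_pos: [0.5675, 0.0517, 0.1069]
ee_rot: [[0.347, -0.938, 0.001], [-0.938, -0.347, -0.001], [0.001, -0.0, -1.0]]
wrist_force: [0.3, 0.3, 0.2]
gripper_width: 0.374
gripper_force: 0.0
[-0.1015  0.0007]
-0.14  124 121 120 121 120 120 119 117 103  91  99 102 102 102 100 101 100 101 101 105 105 106 104 105 105 106 109 110 111 110 110 101  99  99  99  98  99 100  99 100 101 100  99 101  96 118 116 116 117 120 123 124 123 122 123 125 124
-0.125  115 117 118 117 120 121 122 123 118  27  25  31  27  29  29  28  29  29  29  29  30  31  29  29  27  29  30  30  28  31  30  29  32  31  30  30  31  30  30  28  31  32  29  25  51 132 128 126 125 125 127 127 126 127 129 127 127
-0.11  108 106 104 104 106 107 107 110 103  30  21  29  28  29  29  30  28  28  30  31  29  29  26  28  29  29  28  27  29  31  29  29  29  30  30  29  28  29  30  29  29  29  28  25  68 136 128 127 126 127 126 126 126 128 129 129 122
-0.09   78  79  77  79  78  78  78  79  78  26  26  29  29  27  29  61 104 102 100 100 101 100 101 100 101 101 100 100 101 100 101 100 100  99 100 101  98  62  28  27  29  30  26  27  57  99  83  77  78  78  78  78  78  77  77  79  78
-100:31 -102:30 -104:29 -106:30 -108:30 -110:29 -112:30 -114:28 -116:29 -118:28 -120:27 -122:29 -124:28 -126:31 -128:31 -130:30 -132:32 -134:30 -136:31 -138:35 -140:111 -142:112 -144:119 -146:119 -148:107 -150:118 -152:128 -154:76 -156:78 -158:118 -160:122 -162:122 -164:125 -166:130 -168:132 -170:134 -172:136 -174:135
```

```bash
python3 -m jog '0.7 1 3.6 -30 0;0.7 0 0 -30 0;0.7 0 0 0 0'
python3 - <<'E'
from quad import *
snap('side','s9');s=r.sense();R=np.array(s['ee_rot']);t=np.array(s['tcp_pos']);w=s['gripper_width']*.087/2;print(t,w)
i=cv2.imread('pics/s9.png').max(2);b=cv2.imread('pics/side0.png').max(2)
for sg in(1,-1):
  for z in(.008,-.02):print(sg,z,np.round([proj('s9',t+R@[x,sg*(w+.006),z]) for x in (-.009,.009)],1).tolist())
  u,v=proj('s9',t+R@[-.009,sg*(w+.006),-.02])
  for c in range(int(u)-12,int(u)+13,2):print(c,''.join('#' if x else '.' for x in (i[200:280,c]<75)))
E
```

```text
time_s: 8.82
tcp_pos: [0.5658, 0.0587, 0.0443]
ee_rot: [[0.353, -0.936, -0.005], [-0.936, -0.353, -0.002], [-0.0, 0.005, -1.0]]
wrist_force: [-0.3, -0.6, 0.6]
gripper_width: 0.688
gripper_force: 0.0
[0.56744981 0.05895397 0.04595099] 0.030078731241615884
1 0.008 [[273.7, 244.3], [271.6, 240.4]]
1 -0.02 [[273.8, 235.8], [271.7, 231.9]]
261 ########.......#....................#######.....................................
263 #######........#........................###..........##.........................
265 #######..............................................######.....................
267 #######.......#......................................##########.................
269 ######...................................................###########............
271 ######...........################............................#......##..........
273 ############..#####################..............................####....######.
275 ##########....##############.............................................#######
277 .####.###.......####....................................................#######
[... 830 characters left out ...]
....................
244 ##########....#..###########....................................................
246 ##########...#########################.........................#................
248 ##########....########...#####.##########......................#................
250 #########........#.................#.##########..............................#..
252 #########..........................#..########..................................
254 #########..........................###########..................................
256 ########..........................##########....................................
258 ########..........................#########..................................#..
```

The tips are confirmed about 21 mm above the reported TCP. I descend to tip height 27 mm and close.

```bash
python3 -m jog '0.7 0.7 -2 -20 0;0.7 0 0 -20 0;0.7 0 0 0 0;0.7 0 0 0 0'; python3 -m jog '0 0 0 0 0;0 0 0 0 0;0 0 0 0 0;0 0 0 0 0'
```

```text
time_s: 9.38
tcp_pos: [0.5699, 0.057, 0.0077]
ee_rot: [[0.353, -0.936, 0.003], [-0.936, -0.353, 0.001], [0.0, -0.003, -1.0]]
wrist_force: [0.9, -0.0, 0.7]
gripper_width: 0.696
gripper_force: 0.0
time_s: 9.88
tcp_pos: [0.5688, 0.0565, 0.0063]
ee_rot: [[0.352, -0.936, 0.0], [-0.936, -0.352, 0.0], [0.0, -0.0, -1.0]]
wrist_force: [-0.4, 0.3, 1.1]
gripper_width: 0.41
gripper_force: 30.0
```

```bash
python3 -m jog '0 5.8 -15.5 0 0;0 5.8 -15.5 0 0;0 5.8 -15.5 0 0;0 5.8 -15.5 0 0;0 0 0 0 0'; python3 -m jog '0 0 0 20 0;0 0 0 50 0;0 0 0 50 0;0 0 0 0 0'
python3 - <<'E'
from quad import *
snap('wrist','w10');snap('side','s10');s=r.sense();print(s['tcp_pos'])
E
```

```text
time_s: 10.5
tcp_pos: [0.5918, -0.0073, 0.0055]
ee_rot: [[0.349, -0.937, -0.001], [-0.937, -0.349, -0.0], [-0.0, 0.001, -1.0]]
wrist_force: [0.4, 0.8, -2.2]
gripper_width: 0.409
gripper_force: 30.0
time_s: 11.0
tcp_pos: [0.5948, -0.005, 0.1309]
ee_rot: [[0.353, -0.936, 0.01], [-0.936, -0.353, 0.002], [0.002, -0.01, -1.0]]
wrist_force: [-0.3, -0.8, -1.2]
gripper_width: 0.405
gripper_force: 30.0
[ 0.59110814 -0.00540125  0.12590618]
```

```bash
python3 -m jog '0 -30 -25 0 10.3;0 -30 -25 0 10.3;0 -30 -25 0 10.3;0 -30 -25 0 10.3;0 -9 -50 0 10.3'; python3 -m jog '0 -9 -50 0 10.3;0 0 -45 0 10;0 0 -25 0 0;0 0 0 0 0;0 0 0 0 0'
python3 - <<'E'
from quad import *
snap('wrist','w11');s=r.sense();print(s['tcp_pos'],np.degrees(np.arctan2(s['ee_rot'][1][0],s['ee_rot'][0][0])),s['joints'])
L=[(.076,.06),(.076,-.06),(-.076,-.06),(-.076,.06)]
ob=[('w3',271.8,99.1,L[0]),('w3',365.9,131.8,L[3]),('w3',296.8,15,L[1]),('w3',396.8,52.3,L[2]),('w2',242.7,68.2,L[0]),('w2',338.6,101.4,L[3]),('w2',369.5,19.1,L[2])]
def W(p,l,z): c,s=np.cos(p[2]),np.sin(p[2]);return (p[0]+c*l[0]-s*l[1],p[1]+s*l[0]+c*l[1],z)
q=least_squares(lambda p:np.concatenate([np.array(proj(f,W(p,l,.014)))-[u,v] for f,u,v,l in ob]),[.435,-.328,.04],loss='soft_l1').x
print(q,W(q,(0,.033),0))
print([np.round(proj('w11',W(q,l,.014))).tolist() for l in L])
E
```

```text
time_s: 11.72
tcp_pos: [0.4601, -0.1534, 0.1243]
ee_rot: [[0.952, -0.307, -0.005], [-0.307, -0.952, 0.001], [-0.005, 0.001, -1.0]]
wrist_force: [0.9, -0.4, -1.3]
gripper_width: 0.409
gripper_force: 30.0
time_s: 12.35
tcp_pos: [0.4538, -0.2705, 0.1247]
ee_rot: [[1.0, 0.026, -0.003], [0.026, -1.0, 0.001], [-0.003, -0.001, -1.0]]
wrist_force: [-0.2, 0.4, -1.0]
gripper_width: 0.412
gripper_force: 30.0
[ 0.45414365 -0.27025963  0.12508178] 1.5236095521256774 [-1.31700570e+01  1.66430105e+01 -1.90061214e+01 -2.58958856e-02
 -5.44772003e+01  1.04708683e+02]
[ 0.43652344 -0.3258807   0.04212015] (np.float64(0.4351338850966459), np.float64(-0.2929099634459679), 0)
[[274.0, 139.0], [402.0, 137.0], [389.0, 283.0], [277.0, 284.0]]
```

```bash
python3 - <<'E'
from quad import *
i=cv2.imread('pics/w11.png');h=cv2.cvtColor(i,cv2.COLOR_BGR2HSV)
def pr(a):return ' '.join('%d/%d'%(x[1],x[2]) for x in a)
for c in(285,300,320,380):print('col',c,'rows120+',pr(h[120:165,c]))
for rw in(146,160,175):print('row',rw,'cols255+',pr(h[rw,255:415]))
E
```

```text
col 285 rows120+ 61/118 67/115 64/119 61/118 61/118 63/118 66/119 68/120 69/119 63/118 64/120 66/120 66/120 70/121 65/122 67/122 67/118 46/105 14/125 10/179 8/182 7/177 8/166 9/117 11/89 10/102 8/102 10/102 13/102 12/103 10/104 10/99 15/68 14/54 13/57 9/57 9/55 13/58 15/69 15/84 11/90 11/97 7/103 10/104 10/100
col 300 rows120+ 71/179 64/180 62/182 63/185 64/175 61/118 60/115 62/119 62/120 67/118 67/118 63/117 65/117 70/116 74/117 70/117 69/115 25/110 12/146 10/184 8/181 9/175 8/156 10/101 13/101 10/102 8/102 10/102 13/102 12/103 10/104 10/98 15/67 19/55 14/55 9/57 18/58 9/56 11/68 12/84 14/91 13/98 13/102 12/105 13/101
col 320 rows120+ 68/181 69/182 66/182 67/183 67/184 70/186 72/176 69/119 67/118 64/119 63/121 66/120 64/120 64/120 64/123 69/122 61/117 11/119 11/170 8/188 8/181 7/173 7/147 9/87 10/100 12/104 10/103 10/102 12/103 10/102 12/103 10/102 12/103 10/104 8/101 10/102 10/101 10/102 13/101 15/102 10/102 13/102 10/101 10/102 12/103
col 380 rows120+ 55/182 52/180 48/180 44/180 42/182 48/182 51/185 52/186 55/185 59/183 60/182 59/181 58/180 61/184 63/174 53/110 12/149 3/244 3/251 
[... 2446 characters left out ...]
 10/99 13/100 13/100 13/99 10/99 10/99 13/99 13/100 13/99 13/99 15/101 13/99 10/99 15/101 13/100 13/99 11/94 15/86 13/77 14/89 10/100 10/100 13/99 10/99 13/99 13/100 13/98 6/91 9/109 8/161 7/175 7/175 7/173 10/159 7/175 9/178 7/178 9/179 7/176 9/178 9/178 7/174 7/177 8/170 9/120 11/94 8/131 7/174 7/176 7/175 10/161 8/95 8/95 14/71 28/18 85/9 73/14 68/15 51/15 78/13 20/13 20/25 19/41 17/45 18/42 15/35 15/33 30/34 28/36 15/35 15/35 18/42 17/60 18/56 14/36 23/34 21/36 15/35 9/29 28/27 29/26 18/28 26/29 9/27 20/25 19/27 28/27 29/26 35/29 27/28 33/31 28/27 41/25 31/25 49/26 41/25 39/26 10/25 32/24 38/20 5/51 8/150 5/248 4/243 4/238 4/237 4/237 6/237 4/236 4/236 5/236 5/237 4/236 5/236 5/236 5/235
```

```bash
python3 - <<'E'
from quad import *
s=r.sense();R=np.array(s['ee_rot']);t=np.array(s['tcp_pos'])
for x in(.050,.0555,.061):
  print(x,[np.round(proj('w11',t+R@[x,y,z]),1).tolist() for z in(-.0377,-.0037) for y in (-.018,.018)])
i=cv2.imread('pics/w11.png').max(2)
for rw in(162,166,170):print(rw,'235+',i[rw,235:330].tolist())
for c in(262,290,305):print(c,'148+',i[148:215,c].tolist())
q=[.4365,-.3259,.0421]
for l in[(.066,.055),(.066,.011),(.066,.033)]:
  c,sn=np.cos(q[2]),np.sin(q[2]);print(l,np.round(proj('w11',(q[0]+c*l[0]-sn*l[1],q[1]+sn*l[0]+c*l[1],.014)),1))
E
```

```text
0.05 [[242.5, 170.4], [317.6, 170.3], [249.4, 161.3], [310.9, 161.3]]
0.0555 [[242.1, 158.8], [318.0, 158.8], [249.1, 151.8], [311.2, 151.8]]
0.061 [[241.7, 147.1], [318.4, 147.0], [248.9, 142.2], [311.4, 142.1]]
162 235+ [119, 120, 120, 120, 120, 121, 117, 101, 73, 81, 91, 99, 102, 103, 103, 101, 103, 103, 102, 103, 103, 103, 103, 103, 103, 103, 103, 103, 103, 104, 103, 102, 103, 102, 104, 103, 104, 103, 103, 103, 103, 103, 103, 103, 102, 102, 103, 102, 102, 102, 103, 102, 102, 102, 103, 103, 102, 103, 103, 102, 103, 103, 102, 103, 102, 102, 103, 103, 101, 103, 103, 103, 102, 103, 103, 102, 103, 102, 104, 103, 98, 91, 84, 85, 102, 101, 102, 102, 101, 102, 101, 95, 103, 148, 176]
166 235+ [121, 121, 120, 119, 118, 112, 109, 102, 80, 78, 82, 99, 102, 102, 101, 102, 102, 98, 89, 96, 97, 97, 97, 98, 97, 98, 98, 97, 97, 97, 98, 100, 100, 99, 99, 99, 99, 100, 99, 100, 100, 100, 100, 100, 100, 101, 100, 100, 101, 100, 101, 100, 101, 100, 100, 100, 100, 100, 100, 99, 101, 100, 99, 100, 101, 100, 101, 101, 102, 101, 101, 102, 99, 102, 103, 103, 102, 102, 103, 103, 96, 90, 81, 81, 101, 101, 1
[... 777 characters left out ...]
24, 23, 27, 28, 27, 27]
290 148+ [103, 103, 104, 98, 67, 54, 56, 56, 56, 58, 69, 82, 90, 97, 103, 103, 101, 92, 100, 96, 90, 101, 101, 99, 93, 101, 98, 86, 87, 100, 95, 79, 100, 99, 98, 96, 96, 94, 89, 101, 93, 36, 24, 26, 25, 28, 26, 27, 23, 26, 27, 26, 25, 28, 26, 27, 28, 27, 27, 28, 26, 28, 25, 27, 27, 28, 26]
305 148+ [103, 103, 105, 99, 68, 54, 57, 55, 56, 57, 68, 82, 90, 98, 103, 104, 101, 92, 101, 97, 93, 101, 101, 99, 93, 101, 101, 99, 99, 99, 97, 91, 101, 97, 86, 97, 98, 95, 89, 101, 96, 37, 24, 26, 28, 27, 27, 26, 28, 26, 27, 25, 25, 25, 65, 132, 133, 130, 128, 128, 129, 132, 127, 73, 26, 26, 27]
(0.066, 0.055) [279.5 149.9]
(0.066, 0.011) [326.1 149.1]
(0.066, 0.033) [302.8 149.5]
```

The pack sits level and centred in the jaws, with its front 55.5 mm ahead of the TCP. The long slot's centre is (0.436, -0.295). I align, then lower.

```bash
python3 -m jog '0 -4 -12 -30 0.5;0 -4 -12 -25 0.5;0 0 0 -25 0;0 0 0 0 0;0 0 0 0 0'
```

```text
time_s: 13.02
tcp_pos: [0.4477, -0.2949, 0.0469]
ee_rot: [[0.999, 0.045, 0.001], [0.045, -0.999, -0.001], [0.001, 0.001, -1.0]]
wrist_force: [0.8, 0.6, -1.2]
gripper_width: 0.41
gripper_force: 30.0
```

```bash
python3 - <<'E'
from quad import *
snap('wrist','w12');s=r.sense();t=np.array(s['tcp_pos']);R=np.array(s['ee_rot']);print(t,np.degrees(np.arctan2(R[1,0],R[0,0])))
h=cv2.cvtColor(cv2.imread('pics/w12.png'),cv2.COLOR_BGR2HSV)
q=[.4372,-.3278,.0421];c,sn=np.cos(q[2]),np.sin(q[2])
W=lambda l:(q[0]+c*l[0]-sn*l[1],q[1]+sn*l[0]+c*l[1],.014)
for l in[(.076,.033),(.071,.033),(.0735,.06),(.0735,.055),(.0735,.011)]:print(l,np.round(proj('w12',W(l)),1))
print('packfront bottom',proj('w12',t+R@[.0555,0,-.0037]),proj('w12',t+R@[.0555,0,-.0377]))
u,v=[int(round(x)) for x in proj('w12',W((.0735,.033)))]
print('col',u,'rows',v-25,h[v-25:v+40,u,2].tolist(),'\nS',h[v-25:v+5,u,1].tolist())
print('row',v,'cols',u-45,h[v,u-45:u+45,2].tolist(),'\nS',h[v,u-45:u-10,1].tolist())
print('row',v+6,'cols',u-45,h[v+6,u-45:u+45,2].tolist())
E
```

```text
[ 0.44797579 -0.2950295   0.04727   ] 2.5689890746064323
(0.076, 0.033) [280.  134.5]
(0.071, 0.033) [280. 142.]
(0.0735, 0.06) [241.  138.1]
(0.0735, 0.055) [248.2 138.2]
(0.0735, 0.011) [311.9 138.4]
packfront bottom (np.float64(280.91583715158), np.float64(151.99899248347754)) (np.float64(280.9779721743314), np.float64(159.02843637705124))
col 280 rows 113 [182, 182, 183, 183, 182, 180, 180, 182, 182, 183, 183, 186, 176, 123, 119, 121, 119, 121, 120, 117, 103, 121, 168, 187, 180, 178, 172, 153, 107, 100, 104, 104, 103, 102, 103, 102, 103, 104, 101, 68, 55, 55, 57, 56, 58, 67, 83, 91, 97, 102, 101, 87, 91, 100, 99, 100, 101, 100, 98, 88, 99, 99, 89, 95, 99] 
S [76, 73, 70, 70, 73, 72, 72, 70, 67, 67, 68, 69, 68, 66, 69, 65, 66, 67, 70, 72, 47, 13, 9, 11, 7, 9, 9, 10, 7, 13]
row 138 cols 235 [120, 120, 120, 120, 120, 117, 117, 155, 171, 173, 177, 179, 159, 120, 155, 178, 176, 175, 175, 174, 175, 175, 174, 177, 176, 176, 176, 176, 175, 176, 176, 176, 176, 176, 177, 177, 178, 177, 176, 177, 177, 178, 177, 178, 178, 178, 178, 178, 177, 178, 178, 180, 179, 179, 180, 179, 179, 178, 180, 179, 180, 180, 180, 179, 179, 179, 178, 177, 175, 176, 177, 176, 175, 175, 205, 251, 204, 217, 252, 251, 250, 250, 248, 231, 247, 248, 248, 248, 248, 248] 
S [66, 70, 68, 70, 70, 68, 31, 10, 9, 9, 9, 7, 10, 6, 8, 9, 9, 9, 9, 9, 9, 7, 7, 10, 10, 9, 9, 10, 10, 10, 10, 9, 6, 7, 9]
row 144 cols 235 [120, 119, 121, 121, 121, 118, 117, 154, 173, 172, 176, 180, 168, 131, 102, 115, 102, 102, 102, 101, 102, 101, 102, 103, 104, 101, 102, 104, 102, 103, 102, 103, 102, 103, 102, 104, 102, 103, 102, 103, 103, 102, 103, 103, 103, 104, 103, 104, 105, 103, 105, 104, 106, 104, 103, 105, 105, 104, 105, 104, 104, 105, 104, 104, 105, 103, 105, 104, 104, 102, 102, 103, 102, 103, 107, 112, 103, 147, 173, 175, 174, 176, 170, 156, 174, 179, 174, 152, 157, 164]
```

```bash
python3 -m jog '0 -0.8 0.5 -20 0;0 0 0 -18 0;0 0 0 -5 0;0 0 0 0 0'; python3 -m jog '0 0 0 -3 0;0 0 0 -1 0;0 0 0 0 0'
```

```text
time_s: 13.58
tcp_pos: [0.4466, -0.2948, 0.0038]
ee_rot: [[0.999, 0.044, 0.001], [0.044, -0.999, -0.001], [0.001, 0.001, -1.0]]
wrist_force: [0.6, 0.4, -1.4]
gripper_width: 0.412
gripper_force: 30.0
time_s: 13.95
tcp_pos: [0.4467, -0.2949, 0.0004]
ee_rot: [[0.999, 0.044, 0.002], [0.044, -0.999, -0.001], [0.002, 0.001, -1.0]]
wrist_force: [-0.6, 1.7, 5.2]
gripper_width: 0.41
gripper_force: 30.0
```

On the floor (z matches, light contact). I release and lift.

```bash
python3 -m jog '0.55 0 0 0 0;0.55 0 0 0 0;0.55 0 0 0 0'; python3 -m jog '0.55 0 0 20 0;0.55 0 0 40 0;0.55 0 0 50 0;0.55 0 0 0 0;0.55 0 0 0 0'
python3 - <<'E'
from quad import *
snap('wrist','w13');snap('top','t13');s=r.sense();t=np.array(s['tcp_pos']);R=np.array(s['ee_rot']);print(t)
q=[.4380,-.3278,.0421];c,sn=np.cos(q[2]),np.sin(q[2])
W=lambda l,z:(q[0]+c*l[0]-sn*l[1],q[1]+sn*l[0]+c*l[1],z)
print('front bottom/top pred',proj('w13',W((.066,.033),.004)),proj('w13',W((.066,.033),.038)),'L/R',proj('w13',W((.06,.051),.038)),proj('w13',W((.06,.015),.038)))
i=cv2.imread('pics/w13.png').max(2)
u,v=[int(round(x)) for x in proj('w13',W((.066,.033),.038))]
print(u,v-25,i[v-25:v+25,u].tolist())
u,v=[int(round(x)) for x in proj('w13',W((.03,.033),.038))];print('row',v,'c',u-40,i[v,u-40:u+40].tolist())
E
```

```text
time_s: 14.32
tcp_pos: [0.446, -0.2947, -0.0011]
ee_rot: [[0.999, 0.043, -0.0], [0.043, -0.999, 0.0], [-0.0, -0.0, -1.0]]
wrist_force: [0.4, -0.1, 0.5]
gripper_width: 0.542
gripper_force: 0.0
time_s: 14.95
tcp_pos: [0.4455, -0.2944, 0.1085]
ee_rot: [[0.999, 0.043, -0.001], [0.043, -0.999, 0.001], [-0.001, -0.001, -1.0]]
wrist_force: [0.7, 0.6, -0.9]
gripper_width: 0.552
gripper_force: 0.0
[ 0.44489831 -0.29428142  0.10755988]
front bottom/top pred (np.float64(280.8043440139286), np.float64(138.87435625544254)) (np.float64(280.80692647388094), np.float64(141.26120554286518)) L/R (np.float64(258.7603464269396), np.float64(148.73025169935391)) (np.float64(302.83445785684637), np.float64(148.78522994241956))
281 116 [180, 182, 186, 178, 119, 117, 119, 121, 120, 119, 119, 114, 113, 167, 187, 181, 176, 158, 105, 101, 103, 105, 102, 77, 55, 62, 88, 100, 103, 87, 100, 92, 103, 101, 95, 96, 100, 102, 104, 100, 98, 99, 101, 96, 37, 24, 28, 28, 27, 28]
row 185 c 241 [105, 107, 107, 106, 106, 105, 104, 105, 105, 104, 110, 137, 168, 171, 174, 154, 102, 96, 82, 48, 21, 24, 26, 26, 28, 26, 28, 26, 26, 26, 28, 27, 27, 27, 29, 28, 29, 29, 27, 28, 27, 27, 29, 28, 29, 28, 29, 26, 27, 28, 28, 30, 27, 28, 28, 28, 29, 27, 28, 25, 25, 56, 97, 101, 146, 174, 174, 172, 158, 153, 174, 177, 180, 178, 176, 177, 179, 177, 172, 170]
```

```bash
python3 -m jog '0.3 8 50 15 0;0.3 8 55 10 -5;0.2 8 55 5 -8;0.1 10 55 5 -8.5;0 12 55 5 -8.5'; python3 -m jog '0 12 55 0 -8.5;0 12 55 0 -8.5;0 12 55 0 -8.5;0 12 50 0 -8.5;0 0 0 0 0'
python3 - <<'E'
from quad import *
print('box',tri(('top0',155,199),('side0',240,318)),tri(('top0',165,125),('side0',135,304)))
print('post',onz('w4',91,133,0),'caps',onz('w4',40*.7*1.0,213*.7,.02))
s=r.sense();R=np.array(s['ee_rot']);print(s['tcp_pos'],np.degrees(np.arctan2(R[1,0],R[0,0])),s['joints'])
E
```

```text
time_s: 15.68
tcp_pos: [0.4913, -0.0231, 0.148]
ee_rot: [[0.885, -0.466, -0.003], [-0.466, -0.885, -0.001], [-0.002, 0.002, -1.0]]
wrist_force: [0.3, -0.3, 0.3]
gripper_width: 0.072
gripper_force: 0.0
time_s: 16.3
tcp_pos: [0.54, 0.193, 0.1468]
ee_rot: [[0.48, -0.877, -0.002], [-0.877, -0.48, -0.002], [0.0, 0.003, -1.0]]
wrist_force: [0.5, -0.7, -0.5]
gripper_width: 0.006
gripper_force: 0.0
box (array([0.57040649, 0.38087169, 0.11217951]), np.float64(0.008208980964441366)) (array([0.80002715, 0.35158186, 0.11367074]), np.float64(0.015208061108202511))
post [0.71611772 0.25225284 0.        ] caps [0.76357048 0.2867809  0.02      ]
[0.53998675 0.19303456 0.14684265] -61.293139387192916 [ 3.58481162e+01  1.95417219e+01 -1.11417384e+01 -6.30979326e-03
 -5.94805797e+01 -7.13806487e+00]
```

```bash
python3 -m jog '0 6 32 0 -4.1;0 6 32 0 -4.1;0 0 0 0 0;0 0 0 0 0'
python3 - <<'E'
from quad import *
s=r.sense();t=np.array(s['tcp_pos']);R=np.array(s['ee_rot']);C=[.5326,.147];c,sn=np.cos(1.9287),np.sin(1.9287);d=t[:2]-C
print(t,np.degrees(np.arctan2(R[1,0],R[0,0])),'cradle',np.round([c*d[0]+sn*d[1],-sn*d[0]+c*d[1]],4))
E
```

```text
time_s: 16.8
tcp_pos: [0.5513, 0.253, 0.148]
ee_rot: [[0.347, -0.938, -0.002], [-0.938, -0.347, -0.002], [0.001, 0.003, -1.0]]
wrist_force: [-0.0, -0.3, 0.3]
gripper_width: 0.004
gripper_force: 0.0
[0.55129587 0.25298675 0.14795848] -69.69962235234452 cradle [ 0.0927 -0.0546]
```

```bash
python3 -m jog '0 0 0.8 -55 0;0 0 0 -56 0;0 0 0 0 0'; python3 -m jog '0 4.2 -11.2 0 0;0 4.2 -11.2 0 0;0 4.2 -11.2 0 0;0 4.2 -11.2 0 0;0 4.2 -11.2 0 0'
```

```text
time_s: 17.18
tcp_pos: [0.5486, 0.2514, 0.0338]
ee_rot: [[0.345, -0.938, -0.009], [-0.938, -0.345, -0.007], [0.003, 0.011, -1.0]]
wrist_force: [1.1, 0.9, 0.5]
gripper_width: 0.004
gripper_force: 0.0
time_s: 17.8
tcp_pos: [0.5744, 0.2015, 0.041]
ee_rot: [[0.347, -0.938, 0.005], [-0.938, -0.347, 0.006], [-0.004, -0.007, -1.0]]
wrist_force: [-5.0, 10.4, 1.2]
gripper_width: 0.005
gripper_force: 5.1
```

```bash
python3 -m jog '0 4.2 -11.2 0 0;0 4.2 -11.2 0 0;0 2.8 -7.5 0 0'; python3 -m jog '0 1 -2.8 0 0;0 0.8 -2 0 0'
```

```text
time_s: 18.18
tcp_pos: [0.5855, 0.1722, 0.041]
ee_rot: [[0.346, -0.938, 0.005], [-0.938, -0.346, 0.007], [-0.005, -0.007, -1.0]]
wrist_force: [-5.3, 12.2, 1.5]
gripper_width: 0.003
gripper_force: 6.5
time_s: 18.42
tcp_pos: [0.587, 0.1683, 0.041]
ee_rot: [[0.346, -0.938, 0.005], [-0.938, -0.346, 0.008], [-0.006, -0.008, -1.0]]
wrist_force: [-7.6, 17.5, 4.0]
gripper_width: 0.004
gripper_force: 9.6
```

```bash
python3 -m jog '0 0.8 -2 0 0;0 0 0 0 0'; python3 -m jog '0 -4 11 0 0;0 -5 14 0 0;0 -5 14 10 0;0 0 0 50 0;0.7 16 -44 10 0'; python3 -m jog '0.7 16 -44 0 0;0.7 16 -44 0 0;0.7 5 -10 0 0;0.7 0 0 0 0'
python3 - <<'E'
from quad import *
snap('wrist','w20');s=r.sense();t=np.array(s['tcp_pos']);C=[.5326,.147];c,s_=np.cos(1.9287),np.sin(1.9287);d=t[:2]-C
print(t,np.round([c*d[0]+s_*d[1],-s_*d[0]+c*d[1]],4))
i=cv2.imread('pics/w20.png').astype(int).max(2)
W=lambda x,y,z:(C[0]+c*x-s_*y,C[1]+s_*x+c*y,z)
for x in(-.112,-.10,-.09):
  o=''
  for y in range(-80,-27,1):
    u,v=proj('w20',W(x,y/1000,.044));o+=' %d'%i[int(round(v)),int(round(u))]
  print(x,'y-80..',o)
o=''
for x in range(-90,-230,-2):
    u,v=proj('w20',W(x/1000,-.055,.044));u,v=int(round(u)),int(round(v));o+='%d:%d '%(x,i[v,u]) if 0<=v<420 else ''
print(o)
k=1/1.2
print('mount foot by w2/w3',[onz('w2',u*k,v*k,.0).round(3) for u,v in((60,190),(130,205),(95,190),(90,222))],[onz('w2',u*k,v*k,.07).round(3) for u,v in((60,190),(130,205),(95,175),(90,222))])
print('mount tri',tri(('w2',95*k,188*k),('w3',131*k,(525-300)*k)),'bottle tip',tri(('w2',122*k,175*k),('w3',163*k,(519-300)*k)))
cv2.imwrite('pics/w20.png',cv2.imread('pics/w20.png'))
E
```

```text
time_s: 18.68
tcp_pos: [0.587, 0.1682, 0.041]
ee_rot: [[0.347, -0.938, 0.005], [-0.938, -0.347, 0.01], [-0.008, -0.008, -1.0]]
wrist_force: [-9.8, 18.5, 3.3]
gripper_width: 0.006
gripper_force: 10.5
time_s: 19.3
tcp_pos: [0.5918, 0.1596, 0.1141]
ee_rot: [[0.352, -0.936, 0.01], [-0.936, -0.352, 0.003], [0.001, -0.01, -1.0]]
wrist_force: [1.0, -0.0, 0.5]
gripper_width: 0.056
gripper_force: 0.0
time_s: 19.8
tcp_pos: [0.6263, 0.0585, 0.1091]
ee_rot: [[0.345, -0.939, 0.001], [-0.939, -0.345, -0.0], [0.0, -0.001, -1.0]]
wrist_force: [-0.7, 1.2, -0.9]
gripper_width: 0.489
gripper_force: 0.0
[0.62594658 0.05938118 0.1088737 ] [-0.1148 -0.0567]
-0.112 y-80..  130 131 132 132 133 132 89 94 103 102 102 101 103 102 103 103 102 103 103 102 101 102 102 102 101 102 102 102 101 101 102 102 101 102 102 102 102 102 100 102 102 96 94 110 109 106 106 106 107 107 109 107 106
-0.1 y-80..  129 129 128 127 129 132 122 36 19 27 115 143 140 143 138 77 27 29 28 29 29 29 29 29 30 28 29 28 27 28 27 28 28 27 56 142 141 142 135 59 24 40 85 124 123 122 122 120 117 118 141 182 183
-0.09 y-80..  79 79 78 80 79 81 75 
[... 544 characters left out ...]
5 -180:136 -182:131 -184:125 -186:120 -188:120 -190:120 -192:126 -194:124 -196:125 -198:132 -200:202 -202:204 -204:206 -206:208 -208:208 -210:213 -212:212 -214:209 -216:208 -218:217 -220:216 -222:213 -224:211 -226:204 -228:210 
mount foot by w2/w3 [array([ 0.761, -0.025,  0.   ]), array([ 0.668, -0.039,  0.   ]), array([ 0.717, -0.042,  0.   ]), array([0.715, 0.004, 0.   ])] [array([ 0.716, -0.051,  0.07 ]), array([ 0.635, -0.063,  0.07 ]), array([ 0.681, -0.083,  0.07 ]), array([ 0.676, -0.026,  0.07 ])]
mount tri (array([ 0.69269066, -0.05971361,  0.04283469]), np.float64(0.0007464146778306816)) bottle tip (array([ 0.63294846, -0.10421503,  0.1067422 ]), np.float64(0.00016808492193802637))
```

```bash
python3 - <<'E'
from quad import *
i=cv2.imread('pics/w20.png');h=cv2.cvtColor(i,cv2.COLOR_BGR2HSV)
print('mount centre px',proj('w20',(.6927,-.0597,.043)),'bottle',proj('w20',(.633,-.104,.1)),'packfront',proj('w20',(.5326+.0431+.0522,.147-.1152-.0195,.044)))
for v in range(0,190,4):print('%3d '%v+''.join('#' if i[v,u].max()<60 else ('o' if h[v,u,1]<40 else ('x' if h[v,u,0]<40 else '.')) for u in range(100,400,3)))
for p in [(.66,-.06),(.69,-.03),(.69,-.09),(.72,-.06)]:print(p,[np.round(proj('w20',(*p,z))).tolist() for z in(0,.074)])
E
```

```text
mount centre px (np.float64(250.37580072638724), np.float64(34.972588148265714)) bottle (np.float64(372.53236793024644), np.float64(-37.09137646544994)) packfront (np.float64(297.73852192394577), np.float64(158.78256142852464))
  0 .........................................................................xxxx###ooooooooxx..........
  4 .......................................##...............................oxxxx#####ooo##xxx..........
  8 ......................................#####.............................ooxxxx########xxx...........
 12 ......................................#######...........................oo#xxxxx####xxxx............
 16 ......................................#########........................oooo#xxxxxxxxxxx.............
 20 .......................................##########......................oooox#xxxxxxxxxo.............
 24 ........................................###########....................xooooox##xxx#xo..............
 28 ...................................##....############..................oooooooxoooooo...............
 32 ............................
[... 3647 characters left out ...]
xxxxxxxxooooooooxxxxoo##xxxxx..................ooo.oo.ooo.oo..o..o.o..oo....o...oo..................
176 .....oxxxxxxxxxoooooooo#xxxxx...................oooooo.oooooooo....o.........o.....oo...............
180 ............oxxxxxxxxxxxxxxx........................oooooooo.oo.oo...o........o...o.................
184 ....................xxxxxo.....................oo..ooooooo.o...o.....o........oooo..................
188 ..............................................oo....oo.ooo..oo...o..................................
(0.66, -0.06) [[291.0, 62.0], [294.0, 41.0]]
(0.69, -0.03) [[247.0, 84.0], [235.0, 71.0]]
(0.69, -0.09) [[270.0, 12.0], [266.0, -29.0]]
(0.72, -0.06) [[225.0, 36.0], [205.0, 5.0]]
```

Correcting a sign slip of mine: bay 1's axis leads to (0.649,-0.006) after the draw, well clear of the mirror mount at about (0.69,-0.06). I descend and grasp.

```bash
python3 -m jog '0.7 -4 8.5 -20 0;0.7 -4 8.5 -40 0;0.7 0 0 -20 0;0.7 0 0 0 0'
python3 - <<'E'
from quad import *
s=r.sense();t=np.array(s['tcp_pos']);C=[.5326,.147];c,s_=np.cos(1.9287),np.sin(1.9287);d=t[:2]-C
print(t,np.round([c*d[0]+s_*d[1],-s_*d[0]+c*d[1]],4),s['gripper_width'],s['joints'])
E
```

```text
time_s: 20.35
tcp_pos: [0.6162, 0.0774, 0.0267]
ee_rot: [[0.349, -0.937, -0.004], [-0.937, -0.349, -0.001], [0.0, 0.004, -1.0]]
wrist_force: [0.4, -1.0, 0.4]
gripper_width: 0.697
gripper_force: 0.0
[0.61624056 0.07741487 0.02666512] [-0.0945 -0.054 ] 0.6965235646844651 [ 2.20686276e+01  3.11283843e+01 -1.16794702e+01 -2.59668697e-03
 -4.74163775e+01 -1.65191586e+00]
```

```bash
python3 -m jog '0.7 2 -1.4 -11 0;0.7 0 0 -10 0;0.7 0 0 0 0;0 0 0 0 0;0 0 0 0 0'; python3 -m jog '0 0 0 0 0;0 0 0 0 0'; python3 -m jog '0 5.8 -15.5 0 0;0 5.8 -15.5 0 0;0 5.8 -15.5 0 0;0 5.8 -15.5 0 0;0 0 0 0 0'; python3 -m jog '0 0 0 20 0;0 0 0 45 0;0 0 0 50 0;0 0 0 0 0'
```

```text
time_s: 20.98
tcp_pos: [0.6202, 0.075, 0.0075]
ee_rot: [[0.347, -0.938, 0.001], [-0.938, -0.347, 0.0], [0.0, -0.001, -1.0]]
wrist_force: [-0.5, -0.6, -0.3]
gripper_width: 0.556
gripper_force: 0.0
time_s: 21.22
tcp_pos: [0.6196, 0.0749, 0.0073]
ee_rot: [[0.347, -0.938, -0.0], [-0.938, -0.347, -0.0], [0.0, 0.0, -1.0]]
wrist_force: [-1.2, -0.5, 2.0]
gripper_width: 0.41
gripper_force: 30.0
time_s: 21.85
tcp_pos: [0.6433, 0.011, 0.0065]
ee_rot: [[0.344, -0.939, -0.0], [-0.939, -0.344, -0.0], [0.0, 0.0, -1.0]]
wrist_force: [0.7, 0.4, -1.5]
gripper_width: 0.413
gripper_force: 30.0
time_s: 22.35
tcp_pos: [0.6464, 0.0135, 0.1274]
ee_rot: [[0.348, -0.938, 0.011], [-0.938, -0.348, 0.002], [0.002, -0.011, -1.0]]
wrist_force: [-0.2, 0.5, -2.8]
gripper_width: 0.408
gripper_force: 30.0
```

```bash
python3 -m jog '0 -30 -15 0 9.8;0 -30 -15 0 9.8;0 -30 -20 0 9.8;0 -30 -20 0 9.8;0 -28 -22 0 9.8'; python3 -m jog '0 -24 -22 0 9.8;0 -18 -20 0 9.8;0 0 0 0 0;0 0 0 0 0'
cat > look.py <<'E'
from quad import *
import sys
f=sys.argv[1];snap('wrist',f);s=r.sense();t=np.array(s['tcp_pos']);R=np.array(s['ee_rot']);print(t,np.degrees(np.arctan2(R[1,0],R[0,0])))
h=cv2.cvtColor(cv2.imread(f'pics/{f}.png'),cv2.COLOR_BGR2HSV)
q=[.4231,-.1621,-.0233];c,sn=np.cos(q[2]),np.sin(q[2])
W=lambda l:(q[0]+c*l[0]-sn*l[1],q[1]+sn*l[0]+c*l[1],.014)
for l in[(.061,.033),(.056,.033),(.0585,.06),(.0585,.055),(.0585,.011)]:print(l,np.round(proj(f,W(l)),1))
for x in(.022,.025,.028):print('front',x,[np.round(proj(f,t+R@[x,y,z]),1).tolist() for z in(-.0035,-.0375) for y in(-.018,.018)])
u,v=[int(round(x)) for x in proj(f,W((.0585,.033)))]
print('col',u,'rows',v-15,[(int(b),int(a)) for a,b in h[v-15:v+15,u,1:]])
print('row',v,'cols',u-45,[(int(b),int(a)) for a,b in h[v,u-45:u+45,1:]])
u,v=[int(round(x)) for x in proj(f,t+R@[.025,0,-.0035])];print('front col',u,'rows',v-10,h[v-10:v+25,u,2].tolist())
v+=14;print('row',v,'cols',u-50,h[v,u-50:u+50,2].tolist())
E
python3 look.py w21
```

```text
time_s: 22.98
tcp_pos: [0.493, -0.0795, 0.1209]
ee_rot: [[0.937, -0.348, -0.002], [-0.348, -0.937, 0.0], [-0.002, 0.001, -1.0]]
wrist_force: [0.6, -0.3, -1.5]
gripper_width: 0.416
gripper_force: 30.0
time_s: 23.48
tcp_pos: [0.4532, -0.1208, 0.1217]
ee_rot: [[1.0, -0.021, -0.0], [-0.021, -1.0, 0.0], [-0.0, -0.0, -1.0]]
wrist_force: [0.5, 0.6, -1.7]
gripper_width: 0.413
gripper_force: 30.0
[ 0.45348369 -0.12062593  0.12173425] -1.15082488617549
(0.061, 0.033) [290.1 166. ]
(0.056, 0.033) [290.  171.2]
(0.0585, 0.06) [261.7 168.5]
(0.0585, 0.055) [266.9 168.5]
(0.0585, 0.011) [313.2 168.7]
front 0.022 [[250.7, 207.3], [309.6, 207.3], [244.5, 225.4], [315.7, 225.4]]
front 0.025 [[250.6, 202.5], [309.7, 202.5], [244.3, 219.8], [315.9, 219.7]]
front 0.028 [[250.5, 197.8], [309.9, 197.7], [244.1, 214.1], [316.1, 214.0]]
col 290 rows 154 [(153, 70), (153, 72), (153, 72), (154, 71), (153, 72), (154, 71), (154, 68), (156, 69), (157, 70), (156, 70), (153, 62), (137, 13), (146, 10), (216, 11), (234, 5), (228, 4), (221, 9), (193, 7), (131, 12), (129, 12), (131, 12), (132, 12), (131, 12), (130, 12
[... 939 characters left out ...]
, 7), (143, 7), (138, 6), (209, 9), (225, 7), (223, 8), (217, 11)]
front col 280 rows 193 [113, 113, 113, 113, 112, 112, 112, 112, 114, 106, 66, 74, 77, 77, 76, 76, 77, 77, 77, 78, 78, 77, 78, 77, 77, 86, 101, 102, 107, 110, 113, 110, 100, 111, 110]
row 217 cols 230 [122, 124, 127, 127, 126, 125, 126, 129, 130, 128, 129, 130, 131, 131, 133, 132, 110, 75, 74, 77, 78, 78, 77, 76, 77, 78, 78, 77, 78, 78, 77, 77, 78, 77, 77, 78, 76, 78, 77, 78, 77, 78, 77, 77, 77, 77, 77, 78, 77, 77, 77, 77, 77, 77, 77, 77, 78, 78, 78, 78, 79, 77, 78, 78, 78, 78, 77, 77, 78, 79, 78, 79, 77, 79, 78, 79, 78, 78, 77, 78, 79, 77, 75, 88, 142, 191, 180, 192, 203, 226, 200, 201, 201, 201, 202, 199, 188, 135, 141, 185]
```

```bash
python3 -m jog '0 -3 -9 -25 0;0 0 0 -25 0;0 0 0 -25 0;0 0 0 0 0;0 0 0 0 0'; python3 look.py w22 | cut -c1-420
```

```text
time_s: 24.15
tcp_pos: [0.4512, -0.1297, 0.0477]
ee_rot: [[1.0, -0.019, 0.001], [-0.019, -1.0, -0.0], [0.001, 0.0, -1.0]]
wrist_force: [0.5, -0.8, -1.5]
gripper_width: 0.411
gripper_force: 30.0
[ 0.45130132 -0.12975057  0.04796265] -1.0745423815228214
(0.061, 0.033) [280.8 178. ]
(0.056, 0.033) [280.7 184.9]
(0.0585, 0.06) [243.2 181.3]
(0.0585, 0.055) [250.2 181.3]
(0.0585, 0.011) [311.3 181.6]
front 0.022 [[251.1, 207.6], [310.0, 207.6], [244.9, 225.9], [316.2, 225.9]]
front 0.025 [[251.0, 202.9], [310.2, 202.9], [244.7, 220.2], [316.4, 220.3]]
front 0.028 [[250.8, 198.1], [310.3, 198.1], [244.6, 214.5], [316.6, 214.5]]
col 281 rows 166 [(149, 72), (150, 73), (150, 71), (149, 65), (153, 68), (153, 68), (153, 70), (154, 70), (153, 72), (151, 59), (140, 9), (127, 12), (142, 9), (202, 10), (228, 6), (225, 5), (222, 7), (216, 9), (195, 9), (133, 8), (121, 13), (124, 12), (124, 10), (124, 12), (125, 12), (126, 12), (123, 12), (110, 14), (110, 12), (110, 12)]
row 181 cols 236 [(143, 50), (146, 61), (146, 66), (145, 62), (146, 61), (145, 65), (145, 56), (164, 9), (210, 10), (214, 8), (216
[... 192 characters left out ...]
 7), (222, 6), (223, 5), (223, 6), (223, 6), (223, 6), (224, 6), (224, 6), (224, 5), (224, 6), (22
front col 281 rows 193 [110, 110, 110, 110, 110, 109, 109, 110, 111, 104, 63, 73, 74, 74, 73, 74, 75, 74, 74, 76, 75, 75, 75, 76, 75, 81, 93, 100, 104, 107, 110, 107, 97, 107, 108]
row 217 cols 231 [130, 131, 133, 133, 133, 131, 130, 130, 130, 129, 130, 130, 132, 149, 182, 141, 74, 70, 75, 75, 76, 75, 74, 75, 76, 76, 75, 74, 75, 75, 75, 75, 75, 75, 74, 76, 76, 74, 75, 77, 75, 76, 75, 76, 75, 76, 76, 75, 76, 75, 75, 75, 75, 75, 76, 75, 75, 76, 76, 75, 76, 75, 76, 76, 78, 76, 76, 76, 76, 76, 75, 77, 77, 77, 77, 76, 75, 76, 77, 77, 75, 75, 86, 139, 184, 177, 189, 189, 186, 187, 190, 194, 195, 192,
```

```bash
python3 -m jog '0 -1 0.3 -20 -0.2;0 0 0 -19 0;0 0 0 -5 0;0 0 0 0 0'; python3 -m jog '0 0 0 -3 0;0 0 0 -1 0;0 0 0 0 0'
```

```text
time_s: 24.7
tcp_pos: [0.4497, -0.1297, 0.0037]
ee_rot: [[1.0, -0.023, 0.001], [-0.023, -1.0, -0.0], [0.001, 0.0, -1.0]]
wrist_force: [0.1, 1.0, -2.6]
gripper_width: 0.407
gripper_force: 30.0
time_s: 25.08
tcp_pos: [0.4503, -0.1297, 0.0013]
ee_rot: [[1.0, -0.022, 0.003], [-0.022, -1.0, -0.0], [0.003, 0.0, -1.0]]
wrist_force: [-1.8, 2.2, 11.3]
gripper_width: 0.413
gripper_force: 30.0
```

```bash
python3 -m jog '0.55 0 0 0.5 0;0.55 0 0 0 0;0.55 0 0 0 0'; python3 -m jog '0.55 0 0 20 0;0.55 0 0 40 0;0.55 0 0 50 0;0.55 0 0 0 0;0.55 0 0 0 0'
python3 - <<'E'
from quad import *
snap('wrist','w23b');snap('top','t23');snap('side','s23')
q=[.4231,-.1621,-.0233];c,sn=np.cos(q[2]),np.sin(q[2])
W=lambda l,z:(q[0]+c*l[0]-sn*l[1],q[1]+sn*l[0]+c*l[1],z)
i=cv2.imread('pics/w23b.png').max(2)
print('front pred bot/top',proj('w23b',W((.051,.033),.004)),proj('w23b',W((.051,.033),.038)),'L/R',proj('w23b',W((.03,.051),.038)),proj('w23b',W((.03,.015),.038)))
u,v=[int(round(x)) for x in proj('w23b',W((.051,.033),.004))];print(v-18,i[v-18:v+25,u].tolist())
u,v=[int(round(x)) for x in proj('w23b',W((.03,.033),.038))];print(u-35,i[v,u-35:u+35].tolist())
# tabs and bystanders: compare with start, masking robot
for a,b in(('top0','t23'),('side0','s23')):
  d=cv2.absdiff(cv2.imread(f'pics/{a}.png'),cv2.imread(f'pics/{b}.png')).max(2)
  for n,p in dict(tab1=(.5596,.2255,.07),tab2=(.509,.2066,.07),tab3=(.4584,.1877,.07),bottle=(.633,-.104,.08),mount=(.69,-.06,.04),reel=(.365,.018,.03),post=(.716,.252,.05),meter=(.74,.02,.03),blank=(.51,.055,.03)).items():
    u,v=[int(round(x)) for x in proj(b,p)];print(b,n,(u,v),np.median(d[v-4:v+5,u-4:u+5]),d[v-4:v+5,u-4:u+5].max())
E
```

```text
time_s: 25.45
tcp_pos: [0.4491, -0.1297, -0.0004]
ee_rot: [[1.0, -0.023, 0.0], [-0.023, -1.0, -0.0], [0.0, 0.0, -1.0]]
wrist_force: [0.3, 0.5, -0.4]
gripper_width: 0.543
gripper_force: 0.0
time_s: 26.08
tcp_pos: [0.4484, -0.1296, 0.1091]
ee_rot: [[1.0, -0.023, -0.001], [-0.023, -1.0, 0.0], [-0.001, -0.0, -1.0]]
wrist_force: [-0.2, -0.9, -1.2]
gripper_width: 0.548
gripper_force: 0.0
front pred bot/top (np.float64(280.63609114508057), np.float64(171.95700610796507)) (np.float64(280.6318600723577), np.float64(178.44166810196407)) L/R (np.float64(259.6539546241822), np.float64(202.60790100501112)) (np.float64(301.5963259061309), np.float64(202.6220730251695))
154 [146, 146, 147, 147, 149, 149, 148, 146, 138, 146, 215, 226, 221, 210, 181, 125, 123, 121, 83, 72, 73, 72, 72, 73, 99, 118, 127, 125, 119, 123, 122, 115, 133, 122, 122, 125, 132, 116, 119, 118, 99, 65, 30]
246 [126, 128, 128, 131, 129, 137, 168, 179, 182, 189, 173, 121, 105, 100, 46, 24, 28, 26, 41, 77, 99, 83, 63, 29, 26, 31, 30, 30, 30, 31, 30, 32, 30, 32, 31, 29, 29, 33, 30, 30, 30, 30, 30, 31, 27, 30, 53, 91, 101, 95, 72, 31, 27, 28, 30, 64, 109, 125, 169, 183, 183, 184, 182, 188, 186, 185, 186, 189, 193, 192]
t23 tab1 (205, 201) 2.0 28
t23 tab2 (210, 216) 2.0 18
t23 tab3 (216, 231) 2.0 4
t23 bottle (302, 177) 2.0 5
t23 mount (289, 164) 2.0 4
t23 reel (268, 259) 48.0 84
t23 post (198, 159) 2.0 3
t23 meter (266, 152) 2.0 3
t23 blank (256, 217) 44.0 68
s23 tab1 (257, 279) 8.0 17
s23 tab2 (280, 274) 7.0 18
s23 tab3 (302, 270) 6.0 17
s23 bottle (241, 198) 6.0 8
s23 mount (220, 217) 5.0 16
s23 reel (335, 241) 16.0 95
s23 post (186, 291) 9.0 14
s23 meter (198, 236) 12.0 16
s23 blank (281, 247) 7.0 17
```

Both packs are seated within about 1 mm of the model. The slides are back, and the bottle, mount, post and meter look unchanged. The reel and the mouth of the blank's bay do show brightness changes, most likely the arm's shadow, since nothing came near them. Handing in.

```bash
python3 -c "
from station import r
print(r.finish_job())"
```

```text
the job is handed in; nothing more can be done
None
```

I ejected the long pack and then the short one, laid each within about 1 mm of the centre of its free rack slot, and handed the job in at about 26 s; no verdict came back.

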